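# Set a circuit board under the test probe and aim the scanner at its barcode

### The job

Set the circuit board up for its test: slide the black carrier along the table, without lifting it, until the ringed gold test pad lies right under the tip of the fixed probe needle. Then draw the hand scanner out of its charging cradle, turn it to point down at a slant of about 45 degrees or steeper at the barcode label on the board, and hold it still in the air, clear of everything, with its window about 10 cm from the label and looking straight at the label's middle. Finish while still holding it there, with the pad still under the needle; do not strike the probe stand, and leave the bottle, tray, reel and screwdriver where they are.

Things in the scene. Friction and masses are not known exactly. Their poses are not given: they have to be found in the camera images.
- carrier: Loose black carrier plate 150 x 120 x 10 mm (x, y, z), about 0.4 kg, flat on the table, carrying a green circuit board (surface 12 mm above the table). Origin: centre of the plate's underside; x points from the grip block's edge to the test pad's edge, z up. Parts on the board stand up to 35 mm above the table, all at carrier x below 25 mm; round the pad it is flat.
- grip_block (a point): On the carrier: middle of the plain aluminium grip block on the robot's side of the plate, 30 mm long along the carrier's x and 20 mm wide along its y, rising from 10 to 44 mm above the table. This point is on the block's axis, 30 mm above the table, at carrier (-57, 0) mm. Axes as the carrier's.
- pad (a point): Centre of the gold test pad on the board: a disc 10 mm across inside a white ring 17 mm across, 12 mm above the table, at carrier (55, 20) mm. Axes as the carrier's.
- label (a point): Centre of the white barcode label on the board (48 x 26 mm, flat, 12 mm above the table), at carrier (0, -35) mm. Axes as the carrier's.
- probe: Fixed probe stand: grey base 90 x 110 x 18 mm, steel column 153 mm tall, arm about 105 mm up and a black barrel slanting 45 degrees down to the needle. The tip is its nearest point to the robot, at (-115, 0) mm from the origin; all the rest lies in +x of it. Origin: centre of the base's underside. Never moves.
- probe_tip (a point): The needle's tip, 21 mm above the table (9 mm above the board's surface when the board is under it).
- cradle: Fixed dark charging cradle on the table: foot plate 110 x 88 mm, 15 mm high, with an open-topped pocket (inner 42 x 34 mm, floor 18 mm and rim 50 mm above the table) in which the scanner's handle stands upright. Origin: on the table under the pocket's middle; x is the way the parked scanner looks, z up.
- scanner: Loose cordless pistol-shaped scanner, about 0.22 kg. Origin: underside of its handle's foot. x: the way it looks; z: foot to head. Handle 38 x 30 mm (x, y), z 0 to 100 mm; grey head 44 mm wide in y, z 100 to 144, x -57 to 41; dark nose 54 wide, z 98 to 146, x 41 to 65. Parked: upright, looking level, foot 18 mm above the table, 32 mm deep in the pocket with 2 mm play; draw it straight up.
- head (a point): On the scanner: middle of the grey head straight above the handle, where its 44 mm width is to be gripped from above, at scanner (0, 0, 122) mm; 140 mm above the table when parked. Axes as the scanner's.
- window (a point): Centre of the dark red window in the scanner's nose, at scanner (65, 0, 122) mm. Axes as the scanner's: it looks along +x.
- bottle: Bystander: clear bottle with white cap, 42 mm across, 105 mm tall, standing. Origin: centre of the underside.
- tray: Bystander: white open parts tray 75 x 100 x 34 mm. Origin: centre of the underside.
- reel: Bystander: blue component reel lying flat, 100 mm across, 12 mm thick. Origin: centre of the underside.
- screwdriver: Bystander: screwdriver with orange handle lying on the table, 170 mm long along its x. Origin: on its underside.
Not all that is in view belongs to the job. Leave any blue look-alike of the scanner alone.

How it is judged:
By the outcome, as a careful person would: the job done as asked, in the order asked, and still so for the second after the job is handed in, while the arm keeps its last pose, push and grip.
It also fails if it takes over 54 s, if anything falls off the work surface, if the arm or the gripper's body presses on something with over 40 N, if the wrist force passes 120 N, or if a joint passes its speed limit or range.

### The arm

A 6-joint arm with a two-finger parallel gripper is mounted at the origin on the work surface. World frame = base frame: x ahead of the robot, y to its left, z up, the work surface at z = 0. Lengths are in mm, angles in rad, forces in N, time in s.
With the tool pointing down it reaches from about 400 to 925 mm from the base axis. Payload 12.5 kg.
Tool frame: the origin (TCP) lies on the centre line of the jaws, within the pads' length; the fingertips stand 19 mm ahead of it and the grasp point (between the pads) is the TCP; y points along the fingers, x is the direction in which the jaws open and shut, and the axes are right-handed (so a half turn about y gives the same grasp; the last joint's range is limited). The gripper opens to 95 mm and grips with 3 to 60 N. Pads are 20 mm wide; open, the fingers measure 119 mm over their backs; the gripper's body (75 mm by 180 mm) begins 59 mm behind the grasp point.
Start: joints at [0.996, 0.491, 1.559, -0, 1.092, -0.106], TCP at [282.371, 557.594, 233.661] pointing down, gripper open.
Joint ranges: [-3.1, 3.1], [-0.84, 2.19], [0.05, 2.79], [-1.13, 4.28], [0.06, 2.93], [-2.69, 2.69]. Speed limits (rad/s): [2.22, 2.22, 2.79, 3.14, 3.14, 3.14].

### API

Orientations are given as [roll, pitch, yaw] about the fixed x, y, z axes, in that order (R = Rz(yaw) Ry(pitch) Rx(roll)).
In Python, from cell import env gives the robot as it stands. The module is installed in compiled form; this text tells all that it offers.
- The arm moves only by the tool move_arm, never from a script. Its argument "rows" is a list of rows, each an object of numbers: "tx", "ty", "tz": the shift along the tool's x, y, z in cm; "rx", "ry", "rz": the turn, a rotation vector about the tool's x, y, z in rad; "grip": the opening in per cent of the stroke, from 0 (shut) to 100 (fully open). In form: [{"tx": .., "ty": .., "tz": .., "rx": .., "ry": .., "rz": .., "grip": ..}, ...]. A call has 1 to 10 rows; each row shifts and turns the commanded pose from where the row before left it, along the tool's axes as they then stand; what a row does not reach is not made up. A row lasts 1/12 s, in which the tool goes at most 41.7 mm and 7.16 degrees, less where a joint would pass 70% of its speed; a pose out of reach is approached as far as the arm can. A call is refused whole if a number of a shift passes 4.17 or a number of a turn 0.125, either way. A call with a gripper value outside its range is refused whole. The fingers move at their own pace and stop on an object; the grip force is fixed at half the most. Time passes only in rows, so rows that do not move let the fingers close. It gives the time, the measured TCP pose, the force and the opening at its end, in the units of the state.
- env.state(): the state, without advancing time (a new reading comes with each control period).
- env.read_camera(name): name is "scene" or "top" or "wrist"; returns (picture, depth): 400x640x3 uint8, blue, green, red; 400x640 float32, mm along the optical axis (not along the pixel's ray), 0 where there is no reading.
- env.calibration(name): a dict with "vertical_fov" (degrees; the focal length in pixels is half the picture's height over the tangent of half this angle, whatever the lens; pixels are square), "cx", "cy" (the principal point, pixels), "eye" and "rotation" of the camera in the world. Camera axes: x right, y up, looking along -z (the intrinsics and any distortion apply to the point x, -y, -z); pixel columns grow to the right and rows downward; lengths in mm; the calibration is good to about 2 mm. A picture is of the moment at which its call begins: read the wrist's pose just before it. calibration takes no time and is no camera call; for the wrist camera it gives the pose at the moment of the call.
- env.job_done(): hands the job in, once; it reports no verdict.
The state is a dict: "t": time; "joints": joint angles; "qvel": joint speeds; "tau": joint torques, N m; "eef_pos": TCP position; "tcp_rot": TCP orientation; "ft_force": force on the tool from outside, world axes, zero at the start; "moment": the same for the moment, N m; "opening": opening from 0.0 (shut) to 1.0 (fully open).
Only numpy, scipy, OpenCV 4.12 (cv2) and the standard library are available. Lean on these libraries where they do the work, as an engineer would, in place of code of your own. Each camera call takes 0.05 s, during which the arm holds its last target.

## Working session

There is one attempt and no reset: what is moved stays moved. The work goes in short steps, Python scripts to look and compute and a tool call to move; the robot and the scene stay as the last step left them, time stands still between calls to the robot, and variables do not carry over. Pictures are saved under pics/ and viewed, and the job is handed in when it is done.

Besides the shell and the picture viewer there is one more tool, called after "Call:" as a command line: name --argument value ..., lists and objects as JSON in quotes. move_arm: Moves the arm, as the interface text tells. Its arguments: {"type":"object","properties":{"rows":{"type":"array"}},"required":["rows"]}

```bash
mkdir -p pics; cat > h.py <<'E'
import numpy as np, cv2
from cell import env
def K(c):
    f=200/np.tan(np.radians(c["vertical_fov"])/2); return f
def snap(n,fn):
    c=env.calibration(n); p,d=env.read_camera(n); cv2.imwrite(f'pics/{fn}.png',p); np.savez(f'pics/{fn}.npz',p=p,d=d,R=np.array(c['rotation']),eye=np.array(c['eye']),f=K(c),cx=c['cx'],cy=c['cy']); return c
def load(fn): return np.load(f'pics/{fn}.npz')
def at_z(L,u,v,z):
    r=L['R']@np.array([(u-L['cx'])/L['f'],-(v-L['cy'])/L['f'],-1]); return L['eye']+r*(z-L['eye'][2])/r[2]
def at_d(L,u,v):
    d=L['d'][int(v),int(u)]; return L['eye']+L['R']@(np.array([(u-L['cx'])/L['f'],-(v-L['cy'])/L['f'],-1])*d)
def crop(fn,u0,v0,u1,v1,out,s=4):
    p=cv2.imread(f'pics/{fn}.png')[v0:v1,u0:u1]; cv2.imwrite(f'pics/{out}.png',cv2.resize(p,None,fx=s,fy=s,interpolation=cv2.INTER_CUBIC))
E
python3 - <<'E'
from h import *
print(env.state())
for n in("scene","top","wrist"):
    print(n,snap(n,n+'0'))
E
```

```text
{'t': 0.0, 'joints': array([ 9.96447909e-01,  4.91578522e-01,  1.55944657e+00, -1.43205013e-05,
        1.09167616e+00, -1.05578007e-01]), 'qvel': array([-0.00034077, -0.00030526,  0.00101393, -0.00129656,  0.00122361,
       -0.00050173]), 'tau': array([ 4.88279955e-03, -6.12639785e+01, -2.58187169e+01,  6.93423185e-02,
        4.81224095e-02, -8.07608308e-05]), 'eef_pos': array([282.22130883, 557.41110328, 233.05094174]), 'tcp_rot': array([-1.57069213e+00,  1.10376711e-03,  1.10203258e+00]), 'ft_force': array([-0.18833077,  0.80944513, -0.46052248]), 'moment': array([0.00538458, 0.01085327, 0.00294821]), 'opening': 0.9974459384301204}
scene {'vertical_fov': 46.53432373583369, 'cx': 326.9759649164508, 'cy': 205.53452445852528, 'eye': array([1005.72224373,  419.37009722, 1071.18687815]), 'rotation': array([ 0.52369113, -0.0138833 ,  2.36826623])}
top {'vertical_fov': 51.18677686472484, 'cx': 315.26442895304024, 'cy': 198.76430147853952, 'eye': array([ 384.44425457,   30.60985869, 1231.16625407]), 'rotation': array([ 0.18125598,  0.0194377 , -1.56583277])}
wrist {'vertical_fov': 60.011681143473744, 'cx': 316.5552023864602, 'cy': 198.43752416306094, 'eye': array([213.4170471 , 593.72969379, 384.47715939]), 'rotation': array([-0.28062671,  0.00164408,  1.10235852])}
```

```bash
python3 - <<'E'
s=open('h.py').read()
s=s.replace("import numpy as np, cv2","import numpy as np, cv2\nfrom scipy.spatial.transform import Rotation as Ro\ndef E(a): return Ro.from_euler('xyz',a).as_matrix()").replace("R=np.array(c['rotation'])","R=E(c['rotation'])")
open('h.py','w').write(s)
E
python3 - <<'E'
from h import *
for n in("scene","top","wrist"):
    L=dict(load(n+'0'));L['R']=E({'scene':[0.52369113,-0.0138833,2.36826623],'top':[0.18125598,0.0194377,-1.56583277],'wrist':[-0.28062671,0.00164408,1.10235852]}[n]); np.savez(f'pics/{n}0.npz',**L)
E
```

```text
(no output)
```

View pics/scene0.png

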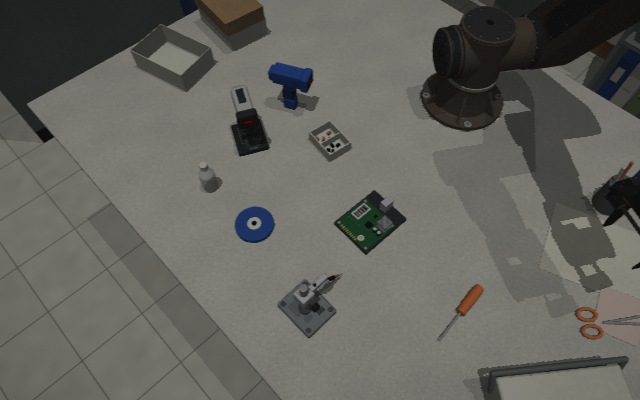

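View pics/top0.png

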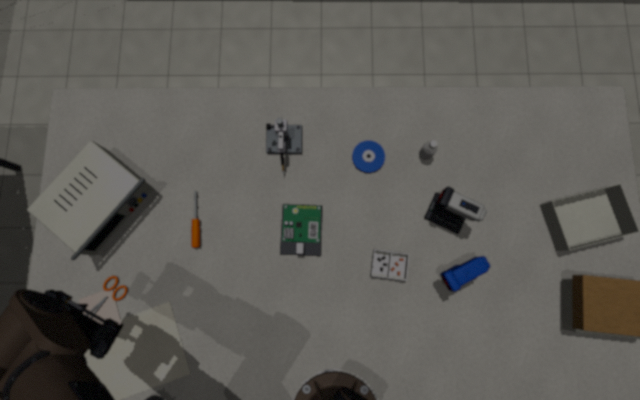

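View pics/wrist0.png

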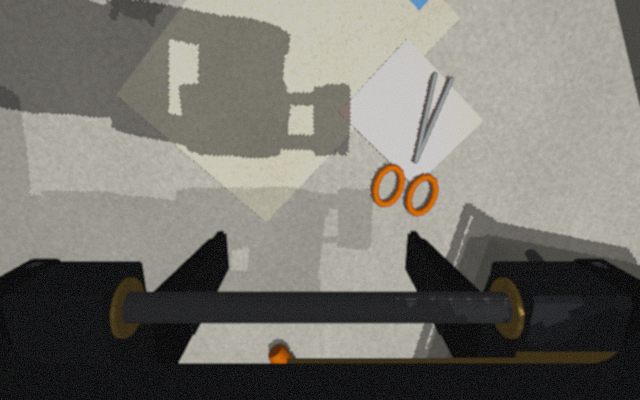

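```bash
python3 - <<'E'
from h import *
crop('scene0',205,60,325,170,'c1',6)
crop('scene0',325,180,415,260,'c2',8)
crop('top0',260,110,340,270,'c3',4)
crop('scene0',270,260,350,340,'c4',7)
E
```

```text
(no output)
```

View pics/c1.png

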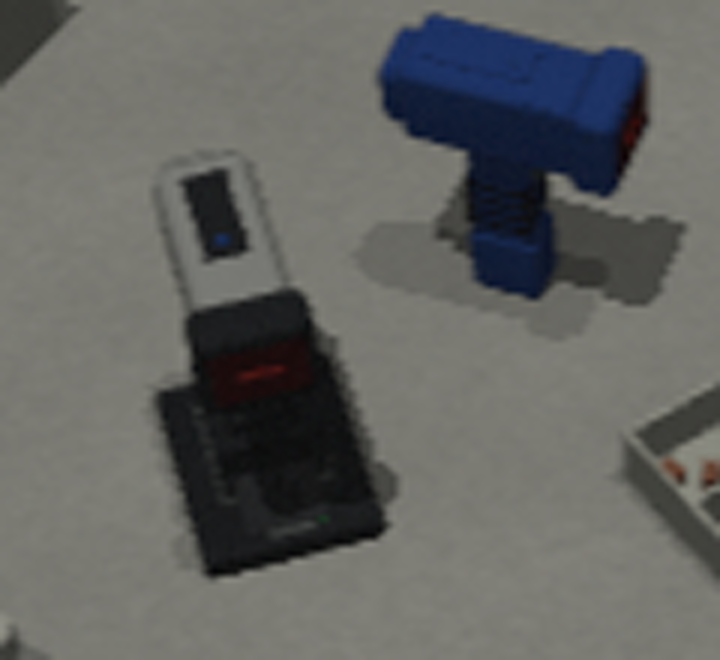

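View pics/c2.png

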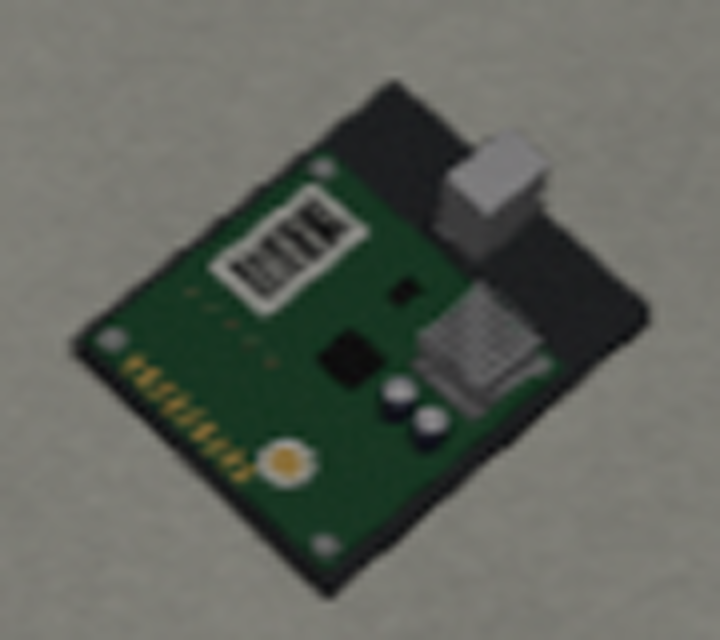

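View pics/c3.png

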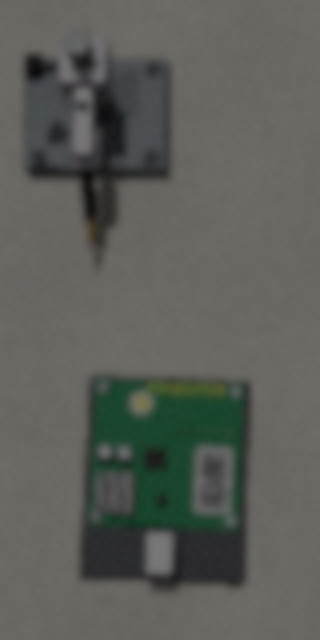

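View pics/c4.png

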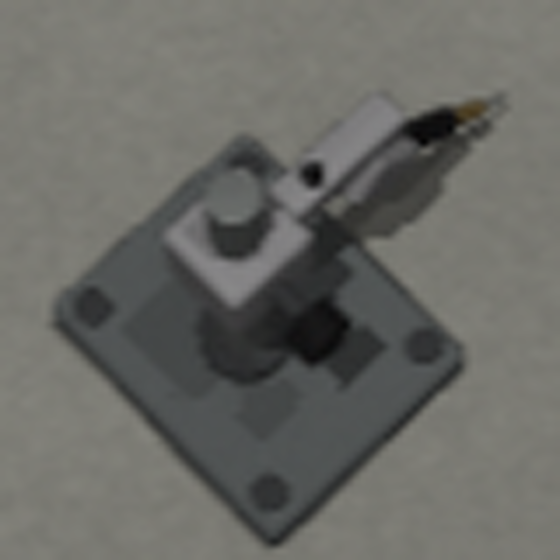

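```bash
python3 - <<'E'
from h import *
S=load('scene0');T=load('top0')
print(env.calibration('scene').keys())
def s2(u,v,z): return at_z(S,325+u/8,180+v/8,z)
def t3(u,v,z): return at_z(T,260+u/4,110+v/4,z)
sc={'pad':(287,463,12),'label':(290,248,12),'block':(500,172,44),'c--':(650,315,10),'c-y-':(395,82,10),'c+':(330,598,10),'c+y-':(75,347,10)}
tp={'pad':(141,403,12),'label':(214,480,12),'block':(158,552,44)}
for k in sc: print(k,s2(*sc[k]).round(1), t3(*tp[k]).round(1) if k in tp else '')
print('tip',at_z(S,270+505/7,260+97/7,21).round(1),t3(98,266,21).round(1))
print('probe base corners',[at_z(S,270+u/7,260+v/7,18).round(1)[:2] for u,v in((240,140),(60,305),(270,535),(462,355))])
print([t3(u,v,18).round(1)[:2] for u,v in((27,60),(168,60),(27,172),(168,172))])
# scanner depth
for u,v in((243,97),(250,140),(256,146),(249,112)): print('scan',at_d(S,u,v).round(1),S['d'][v,u])
for u,v in((462,204),(470,210),(447,220)): print('scanT',at_d(T,u,v).round(1))
print('table',at_d(S,300,200),at_d(T,250,200),at_d(S,200,130),at_d(T,400,200))
E
```

```text
dict_keys(['vertical_fov', 'cx', 'cy', 'eye', 'rotation'])
pad [572. 119.  12.] [571.7 114.4  12. ]
label [514.8  65.8  12. ] [514.8  60.1  12. ]
block [460.6 104.   44. ] [460.1  98.7  44. ]
c-- [447.6 163.5  10. ] 
c-y- [441.9  45.5  10. ] 
c+ [595.4 159.9  10. ] 
c+y- [590.4  42.3  10. ] 
tip [677.8 156.6  21. ] [673.5 147.3  21. ]
probe base corners [array([753.2, 103.9]), array([835.7, 104.8]), array([837.6, 208.8]), array([751.6, 209.9])]
[array([836. , 204.9]), array([835.8,  97. ]), array([747.1, 202.6]), array([747.,  96.])]
scan [ 560.4 -331.   163.3] 1207.6918
scan [ 582.8 -302.4   30.1] 1305.051
scan [ 578.4 -284.2   15.7] 1312.7169
scan [ 581.4 -281.3  162.8] 1183.3254
scanT [ 566.1 -324.3  168.1]
scanT [ 550.7 -344.   167.2]
scanT [ 543.9 -327.1   22.2]
table [603.68650737 -74.40879184   1.66792205] [6.05925178e+02 2.51835623e+02 1.20343199e-01] [ 653.27245246 -450.25045259    2.39517597] [ 606.37388994 -197.06992368    1.26979496]
```

```bash
python3 - <<'E'
from h import *
crop('top0',410,170,500,250,'c5',8)
E
```

```text
(no output)
```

View pics/c5.png

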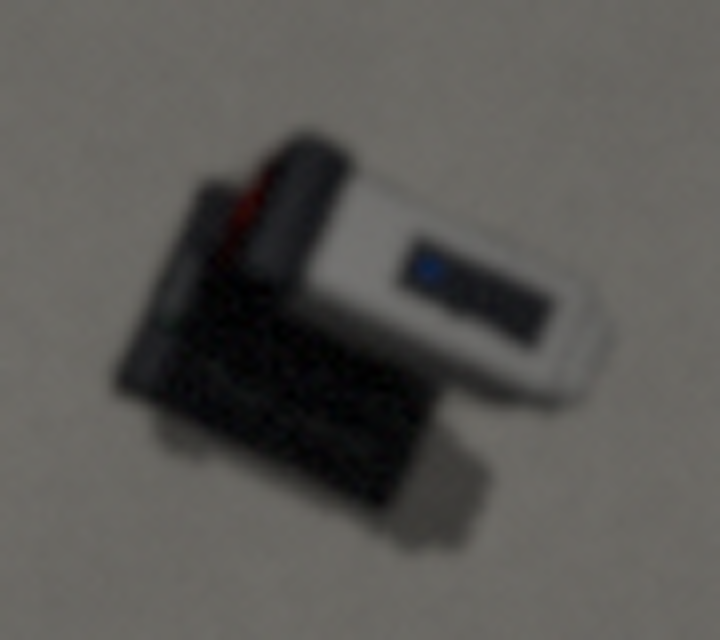

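Candidates for the scanner are the white/grey head with black nose in the dark cradle (scene 243,97) and the blue pistol (scene 290,78), which is the decoy. I choose the white one: the crop shows the red window and the cradle under it. For the carrier, the black plate with the green PCB (scene 370,222) is the only one. Next I move over the grip block to look closer.

Call:
move_arm --rows '[{"ry":-0.112},{"ry":-0.112},{"ry":-0.112},{"ry":-0.112},{"tx":-4.1,"tz":-1.65},{"tx":-4.1,"tz":-1.65},{"tx":-4.1,"tz":-1.65},{"tx":-4.1,"tz":-1.65},{"tx":-4.1,"tz":-1.65},{"tx":-4.1,"tz":-1.65}]'

```text
validation failed for argument at $.ro...
```

Call:
move_arm --rows '[{"tx":-4.1,"tz":-1.65},{"tx":-4.1,"tz":-1.65},{"tx":-4.1,"tz":-1.65},{"tx":-4.1,"tz":-1.65},{"tx":-3.5,"tz":-1.65},{},{}]'

```text
validation failed for argument at $.ro...
```

```bash
cat >> h.py <<'E'
def log():
    s=env.state(); 
    with open('log.txt','a') as f: f.write(repr([list(map(float,s['joints'])),list(map(float,s['eef_pos'])),list(map(float,s['tcp_rot']))])+'\n')
    print('t',round(s['t'],2),'pos',s['eef_pos'].round(1),'rot',s['tcp_rot'].round(4),'j',s['joints'].round(3),'F',s['ft_force'].round(1),'op',round(s['opening'],3)); return s
E
python3 - <<'E'
from h import *
log(); snap('wrist','w1')
E
```

```text
t 0.15 pos [282.3 557.5 233.2] rot [-1.5707e+00  8.0000e-04  1.1020e+00] j [ 0.996  0.491  1.559  0.     1.092 -0.106] F [-0.1  0.1 -0.6] op 1.0
```

View pics/w1.png

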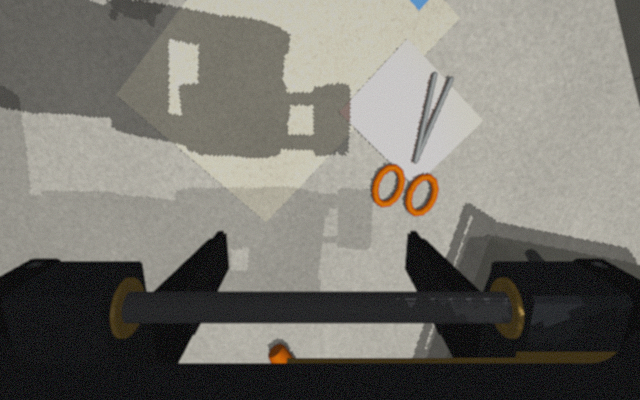

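Call:
move_arm --rows '[{"tx":-2.0,"ty":0,"tz":-3.41,"rx":0,"ry":0,"rz":0,"grip":100},{"tx":-2.0,"ty":0,"tz":-3.41,"rx":0,"ry":0,"rz":0,"grip":100},{"tx":-2.0,"ty":0,"tz":-3.41,"rx":0,"ry":0,"rz":0,"grip":100},{"tx":-2.0,"ty":0,"tz":-3.41,"rx":0,"ry":0,"rz":0,"grip":100},{"tx":-2.0,"ty":0,"tz":-3.41,"rx":0,"ry":0,"rz":0,"grip":100},{"tx":-2.0,"ty":0,"tz":-3.41,"rx":0,"ry":0,"rz":0,"grip":100},{"tx":-2.0,"ty":0,"tz":-3.41,"rx":0,"ry":0,"rz":0,"grip":100},{"tx":-2.0,"ty":0,"tz":-3.41,"rx":0,"ry":0,"rz":0,"grip":100},{"tx":-2.0,"ty":0,"tz":-3.41,"rx":0,"ry":0,"rz":0,"grip":100},{"tx":-2.0,"ty":0,"tz":-3.41,"rx":0,"ry":0,"rz":0,"grip":100}]'

```text
t: 1.03
eef_pos: [496.9, 223.3, 233.7]
tcp_rot: [-1.571, -0.0, 1.102]
ft_force: [1.1, 0.9, -0.2]
opening: 0.999
```

Call:
move_arm --rows '[{"tx":-2.0,"ty":0,"tz":-3.41,"rx":0,"ry":0,"rz":0,"grip":100},{"tx":-2.0,"ty":0,"tz":-3.41,"rx":0,"ry":0,"rz":0,"grip":100},{"tx":-2.0,"ty":0,"tz":-3.41,"rx":0,"ry":0,"rz":0,"grip":100},{"tx":0,"ty":0,"tz":0,"rx":0,"ry":0.122,"rz":0,"grip":100},{"tx":0,"ty":0,"tz":0,"rx":0,"ry":0.122,"rz":0,"grip":100},{"tx":0,"ty":0,"tz":0,"rx":0,"ry":0.122,"rz":0,"grip":100},{"tx":0,"ty":0,"tz":0,"rx":0,"ry":0.122,"rz":0,"grip":100},{"tx":0,"ty":0,"tz":0,"rx":0,"ry":0.122,"rz":0,"grip":100},{"tx":0,"ty":0,"tz":0,"rx":0,"ry":0.122,"rz":0,"grip":100},{"tx":0,"ty":0,"tz":0,"rx":0,"ry":0.122,"rz":0,"grip":100}]'

```text
t: 1.87
eef_pos: [560.3, 125.3, 233.5]
tcp_rot: [-1.571, 0.0, 0.242]
ft_force: [-0.0, -1.1, -0.9]
opening: 1.003
```

Call:
move_arm --rows '[{"tx":0,"ty":0,"tz":0,"rx":0,"ry":0.122,"rz":0,"grip":100},{"tx":0,"ty":0,"tz":0,"rx":0,"ry":0.122,"rz":0,"grip":100},{"tx":0,"ty":0,"tz":0,"rx":0,"ry":0.122,"rz":0,"grip":100},{"tx":0,"ty":0,"tz":0,"rx":0,"ry":0.122,"rz":0,"grip":100},{"tx":0,"ty":0,"tz":0,"rx":0,"ry":0.122,"rz":0,"grip":100},{"tx":0,"ty":0,"tz":0,"rx":0,"ry":0.122,"rz":0,"grip":100},{"tx":0,"ty":0,"tz":0,"rx":0,"ry":0.122,"rz":0,"grip":100},{"tx":0,"ty":0,"tz":0,"rx":0,"ry":0.122,"rz":0,"grip":100},{"tx":0,"ty":0,"tz":0,"rx":0,"ry":0.122,"rz":0,"grip":100},{"tx":0,"ty":0,"tz":0,"rx":0,"ry":0.122,"rz":0,"grip":100}]'

```text
t: 2.7
eef_pos: [560.3, 125.4, 233.5]
tcp_rot: [-1.571, 0.0, -0.978]
ft_force: [0.7, -0.3, 0.4]
opening: 1.003
```

Call:
move_arm --rows '[{"tx":0,"ty":0,"tz":0,"rx":0,"ry":0.122,"rz":0,"grip":100},{"tx":0,"ty":0,"tz":0,"rx":0,"ry":0.122,"rz":0,"grip":100},{"tx":0,"ty":0,"tz":0,"rx":0,"ry":0.122,"rz":0,"grip":100},{"tx":0,"ty":0,"tz":0,"rx":0,"ry":0.122,"rz":0,"grip":100},{"tx":0,"ty":0,"tz":0,"rx":0,"ry":0.122,"rz":0,"grip":100},{"tx":0,"ty":0,"tz":0,"rx":0,"ry":0,"rz":0,"grip":100},{"tx":0,"ty":0,"tz":0,"rx":0,"ry":0,"rz":0,"grip":100}]'

```text
t: 3.28
eef_pos: [560.3, 125.4, 233.6]
tcp_rot: [-1.571, 0.0, -1.578]
ft_force: [0.4, 0.9, 0.1]
opening: 0.998
```

```bash
python3 - <<'E'
from h import *
log(); snap('wrist','w2')
E
```

```text
t 3.28 pos [560.3 125.4 233.6] rot [-1.571   0.     -1.5781] j [0.105 0.419 1.686 0.    1.037 1.683] F [0.4 0.9 0.1] op 0.998
```

View pics/w2.png

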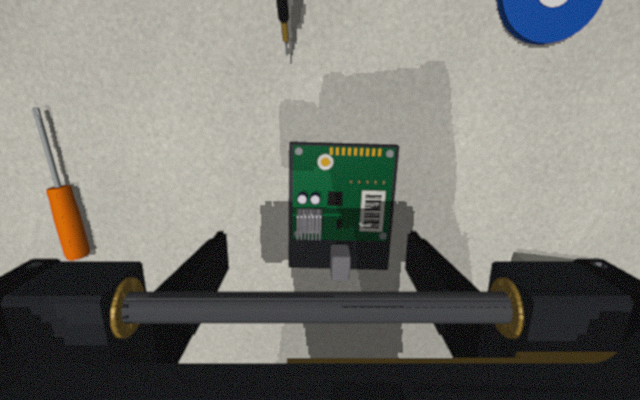

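```bash
python3 - <<'E'
from h import *
crop('w2',270,130,420,290,'c6',5)
crop('w2',250,20,330,80,'c7',8)
E
```

```text
(no output)
```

View pics/c6.png

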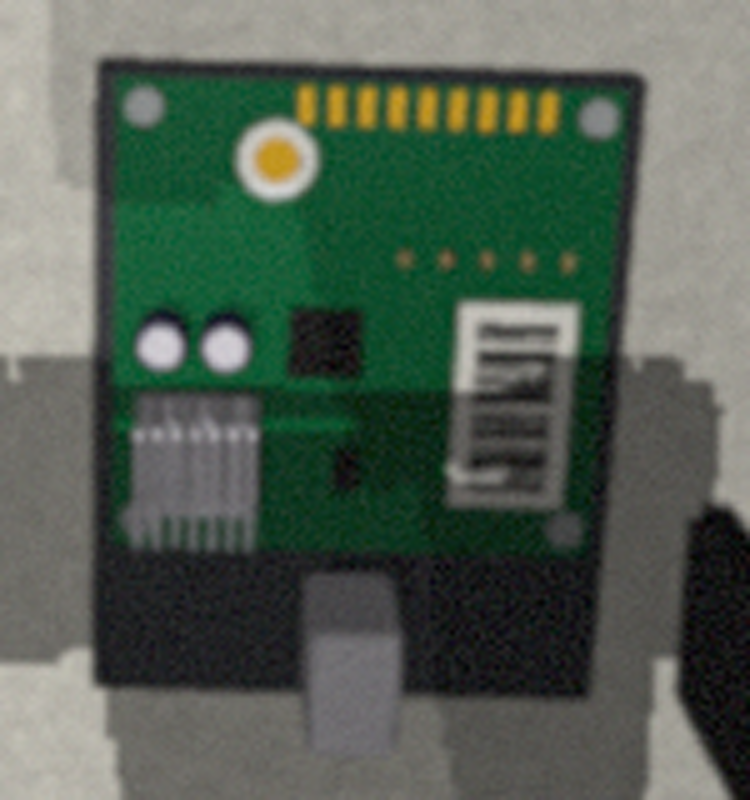

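View pics/c7.png

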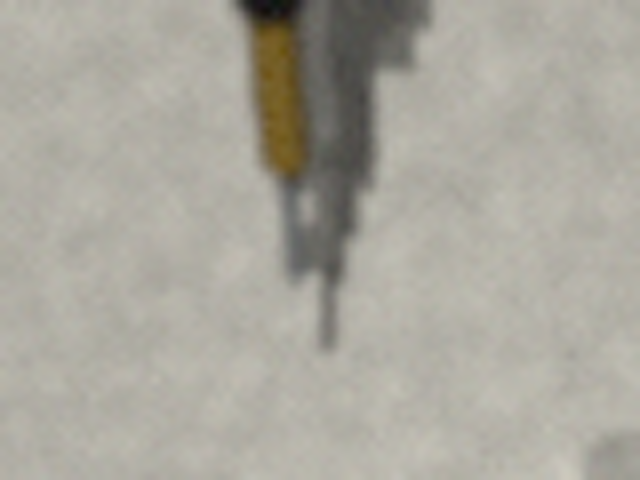

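```bash
python3 - <<'E'
from h import *
L=load('w2')
c=lambda u,v,z:at_z(L,270+u/5,130+v/5,z)
pts={'pad':(278,159,12,55,20),'label':(514,404,12,0,-35),'block':(355,692,44,-57,0),'c++':(100,64,10,75,60),'c+-':(641,78,10,75,-60),'c-+':(97,686,10,-75,60),'c--':(587,695,10,-75,-60)}
A=[];B=[]
for k,(u,v,z,x,y) in pts.items():
    w=c(u,v,z); print(k,w.round(1)); A.append([x,y]);B.append(w[:2])
A=np.array(A,float);B=np.array(B)
ac,bc=A.mean(0),B.mean(0);H=(A-ac).T@(B-bc);th=np.arctan2(H[0,1]-H[1,0],H[0,0]+H[1,1])
R=np.array([[np.cos(th),-np.sin(th)],[np.sin(th),np.cos(th)]]);t=bc-R@ac
print('yaw',np.degrees(th),'org',t,'res',(B-(A@R.T+t)).round(1).tolist())
for n,p in(('pad',(55,20)),('block',(-57,0)),('label',(0,-35))): print(n,R@p+t)
d=lambda u,v,z:at_z(L,250+u/8,20+v/8,z)
print('tip',d(299,275,21),'depth',at_d(L,287,52),at_d(L,285,40))
print('board depth',at_d(L,335,190),at_d(L,330,170))
E
```

```text
pad [573.2 116.   12. ]
label [516.8  62.6  12. ]
block [461.7 100.1  44. ]
c++ [593.8 154.3  10. ]
c+- [589.9  37.6  10. ]
c-+ [446.  159.2  10. ]
c-- [442.7  42.   10. ]
yaw -1.8108894418350812 org [518.07975186  98.10068373] res [[-0.5, -0.3], [-0.2, -0.5], [0.5, 0.2], [-1.2, -1.4], [-1.2, 1.9], [1.0, -1.3], [1.5, 1.5]]
pad [573.68429777 116.35265551]
block [461.10821923  99.90192485]
label [516.97372661  63.11816369]
tip [680.975413   153.60527838  21.        ] depth [682.60199821 153.56734987  25.35991445] [691.52412258 154.21650922  36.75976402]
board depth [541.89507529 105.6540084   13.76209472] [564.30152499 111.24678573  13.02044072]
```

Call:
move_arm --rows '[{"tx":0,"ty":0,"tz":0,"rx":0,"ry":0.024,"rz":0,"grip":100},{"tx":0.95,"ty":0,"tz":-3.27,"rx":0,"ry":0,"rz":0,"grip":100},{"tx":0.95,"ty":0,"tz":-3.27,"rx":0,"ry":0,"rz":0,"grip":100},{"tx":0.95,"ty":0,"tz":-3.27,"rx":0,"ry":0,"rz":0,"grip":100},{"tx":0,"ty":4.0,"tz":0,"rx":0,"ry":0,"rz":0,"grip":100},{"tx":0,"ty":4.0,"tz":0,"rx":0,"ry":0,"rz":0,"grip":100},{"tx":0,"ty":4.0,"tz":0,"rx":0,"ry":0,"rz":0,"grip":100},{"tx":0,"ty":0,"tz":0,"rx":0,"ry":0,"rz":0,"grip":100}]'

```text
t: 4.0
eef_pos: [458.7, 100.0, 108.6]
tcp_rot: [-1.58, -0.001, -1.605]
ft_force: [-0.3, 0.1, -1.2]
opening: 1.001
```

```bash
python3 - <<'E'
from h import *
log(); snap('wrist','w3')
E
```

```text
t 4.0 pos [458.7 100.  108.6] rot [-1.5798e+00 -9.0000e-04 -1.6052e+00] j [0.074 0.466 2.056 0.    0.629 1.679] F [-0.3  0.1 -1.2] op 1.001
```

View pics/w3.png

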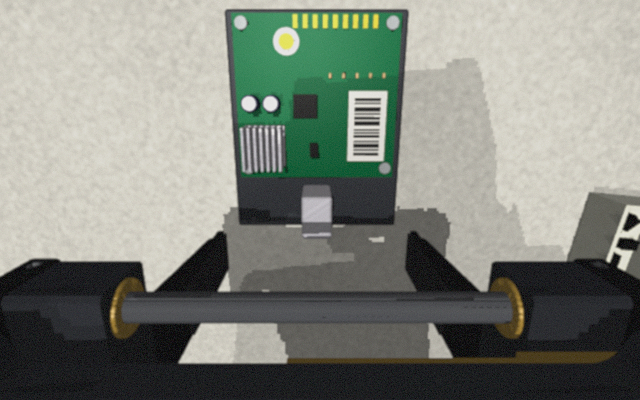

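Call:
move_arm --rows '[{"tx":0,"ty":3.0,"tz":0.0,"rx":0,"ry":0,"rz":0,"grip":100},{"tx":0,"ty":2.5,"tz":0.1,"rx":0,"ry":0,"rz":0,"grip":100},{"tx":0,"ty":0,"tz":0,"rx":0,"ry":0,"rz":0,"grip":100},{"tx":0,"ty":0,"tz":0,"rx":0,"ry":0,"rz":0,"grip":100}]'

```text
t: 4.38
eef_pos: [462.9, 100.4, 60.0]
tcp_rot: [-1.571, 0.0, -1.606]
ft_force: [-1.0, 0.0, 0.9]
opening: 0.997
```

```bash
python3 - <<'E'
from h import *
log(); snap('wrist','w4')
E
```

```text
t 4.38 pos [462.9 100.4  60. ] rot [-1.5708e+00  1.0000e-04 -1.6056e+00] j [0.074 0.558 2.086 0.    0.498 1.679] F [-1.   0.   0.9] op 0.997
```

View pics/w4.png

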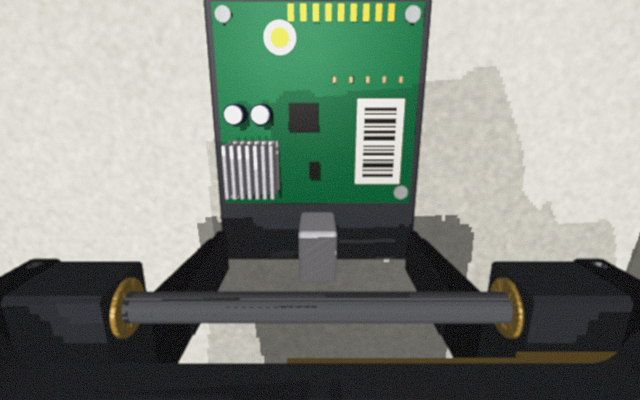

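Call:
move_arm --rows '[{"tx":0,"ty":1.3,"tz":0,"rx":0,"ry":0,"rz":0,"grip":100},{"tx":0,"ty":1.3,"tz":-0.1,"rx":0,"ry":0,"rz":0,"grip":60},{"tx":0,"ty":0,"tz":0,"rx":0,"ry":0,"rz":0,"grip":30},{"tx":0,"ty":0,"tz":0,"rx":0,"ry":0,"rz":0,"grip":10},{"tx":0,"ty":0,"tz":0,"rx":0,"ry":0,"rz":0,"grip":10},{"tx":0,"ty":0,"tz":0,"rx":0,"ry":0,"rz":0,"grip":10},{"tx":0,"ty":0,"tz":0,"rx":0,"ry":0,"rz":0,"grip":10}]'

```text
t: 5.02
eef_pos: [461.8, 100.4, 33.6]
tcp_rot: [-1.569, 0.0, -1.606]
ft_force: [0.2, 0.4, 0.0]
opening: 0.637
```

```bash
python3 - <<'E'
from h import *
log(); snap('wrist','w5')
E
```

```text
t 5.02 pos [461.8 100.4  33.6] rot [-1.5693e+00  2.0000e-04 -1.6060e+00] j [0.074 0.609 2.103 0.    0.428 1.68 ] F [0.2 0.4 0. ] op 0.637
```

View pics/w5.png

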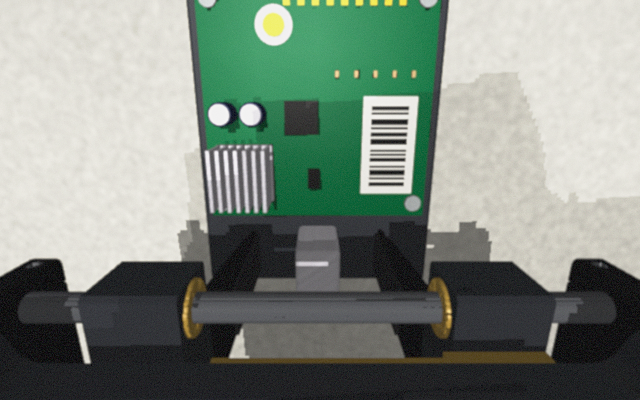

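Call:
move_arm --rows '[{"tx":0,"ty":0,"tz":0,"rx":0,"ry":0,"rz":0,"grip":0},{"tx":0,"ty":0,"tz":0,"rx":0,"ry":0,"rz":0,"grip":0},{"tx":0,"ty":0,"tz":0,"rx":0,"ry":0,"rz":0,"grip":0},{"tx":0,"ty":0,"tz":0,"rx":0,"ry":0,"rz":0,"grip":0},{"tx":0,"ty":0,"tz":0,"rx":0,"ry":0,"rz":0,"grip":0},{"tx":0,"ty":0,"tz":0,"rx":0,"ry":0,"rz":0,"grip":0},{"tx":0,"ty":0,"tz":0,"rx":0,"ry":0,"rz":0,"grip":0},{"tx":0,"ty":0,"tz":0,"rx":0,"ry":0,"rz":0,"grip":0},{"tx":0,"ty":0,"tz":0,"rx":0,"ry":0,"rz":0,"grip":0}]'

```text
t: 5.82
eef_pos: [461.3, 100.3, 32.6]
tcp_rot: [-1.571, 0.0, -1.606]
ft_force: [0.4, -0.3, -0.3]
opening: 0.209
```

```bash
python3 - <<'E'
from h import *
log(); snap('wrist','w6')
E
```

```text
t 5.82 pos [461.3 100.3  32.6] rot [-1.5709e+00  1.0000e-04 -1.6061e+00] j [0.074 0.611 2.104 0.    0.427 1.68 ] F [ 0.4 -0.3 -0.3] op 0.209
```

View pics/w6.png

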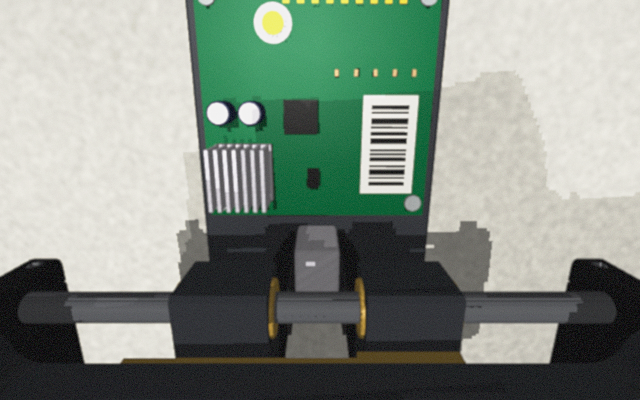

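Call:
move_arm --rows '[{"tx":-0.2,"ty":0,"tz":0.4,"rx":0,"ry":0,"rz":0,"grip":0},{"tx":-0.4,"ty":0,"tz":0.9,"rx":0,"ry":0,"rz":0,"grip":0},{"tx":-0.5,"ty":0,"tz":1.1,"rx":0,"ry":0,"rz":0,"grip":0},{"tx":-0.5,"ty":0,"tz":1.1,"rx":0,"ry":0,"rz":0,"grip":0},{"tx":-0.5,"ty":0,"tz":1.1,"rx":0,"ry":0,"rz":0,"grip":0},{"tx":-0.5,"ty":0,"tz":1.1,"rx":0,"ry":0,"rz":0,"grip":0},{"tx":-0.5,"ty":0,"tz":1.1,"rx":0,"ry":0,"rz":0,"grip":0},{"tx":-0.5,"ty":0,"tz":1.1,"rx":0,"ry":0,"rz":0,"grip":0},{"tx":-0.4,"ty":0,"tz":0.9,"rx":0,"ry":0,"rz":0,"grip":0},{"tx":0,"ty":0,"tz":0,"rx":0,"ry":0,"rz":0,"grip":0}]'

```text
t: 6.7
eef_pos: [552.3, 137.8, 32.6]
tcp_rot: [-1.569, 0.0, -1.606]
ft_force: [2.6, 0.5, 1.2]
opening: 0.21
```

```bash
python3 - <<'E'
from h import *
log(); snap('wrist','w7'); snap('scene','s7')
crop('s7',290,150,390,330,'c8',4)
crop('w7',230,0,330,80,'c9',7)
E
```

```text
t 6.7 pos [552.3 137.8  32.6] rot [-1.5690e+00  4.0000e-04 -1.6056e+00] j [0.128 0.686 1.865 0.    0.589 1.734] F [2.6 0.5 1.2] op 0.21
```

View pics/w7.png

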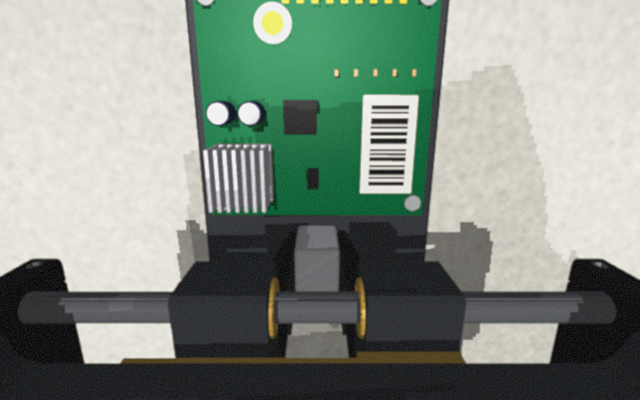

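View pics/c8.png

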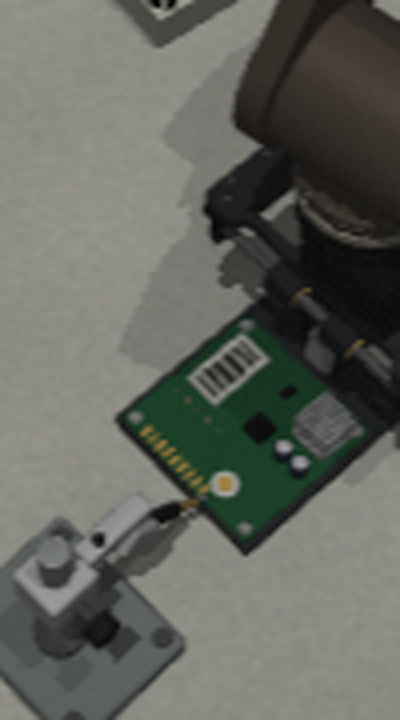

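View pics/c9.png

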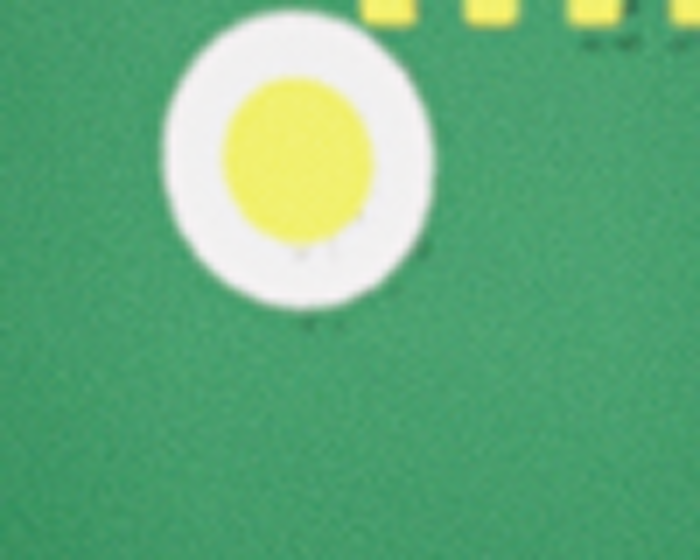

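Call:
move_arm --rows '[{"tx":0,"ty":0,"tz":0.6,"rx":0,"ry":0,"rz":0,"grip":0},{"tx":0,"ty":0,"tz":0.5,"rx":0,"ry":0,"rz":0,"grip":0},{"tx":0,"ty":0,"tz":0,"rx":0,"ry":0,"rz":0,"grip":0}]'

```text
t: 7.05
eef_pos: [561.9, 136.6, 32.6]
tcp_rot: [-1.571, 0.0, -1.606]
ft_force: [1.9, -0.6, -0.6]
opening: 0.211
```

```bash
python3 - <<'E'
from h import *
log(); snap('wrist','w8'); snap('scene','s8'); snap('top','t8')
crop('s8',315,240,365,290,'c10',12)
crop('w8',230,0,330,80,'c11',7)
crop('t8',260,130,330,200,'c12',8)
E
```

```text
t 7.05 pos [561.9 136.6  32.6] rot [-1.5706e+00  1.0000e-04 -1.6061e+00] j [0.124 0.694 1.84  0.    0.607 1.73 ] F [ 1.9 -0.6 -0.6] op 0.211
```

View pics/c10.png

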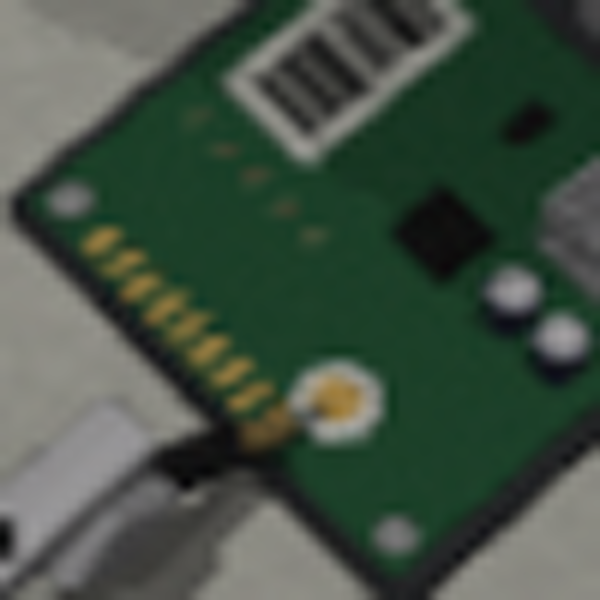

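View pics/c11.png

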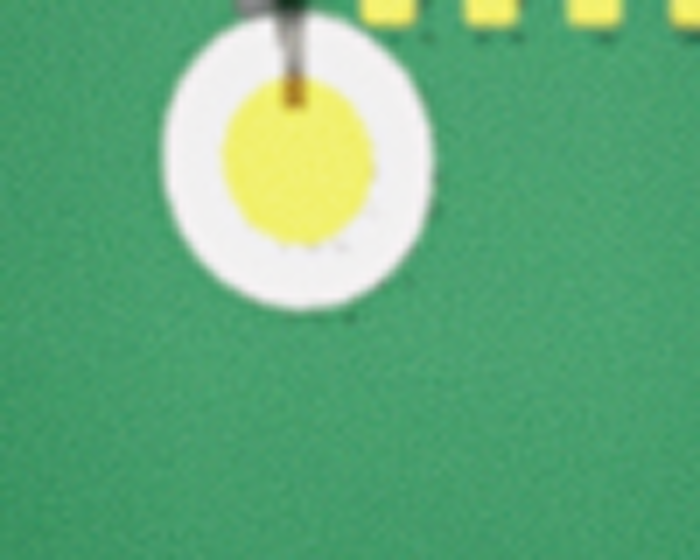

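View pics/c12.png

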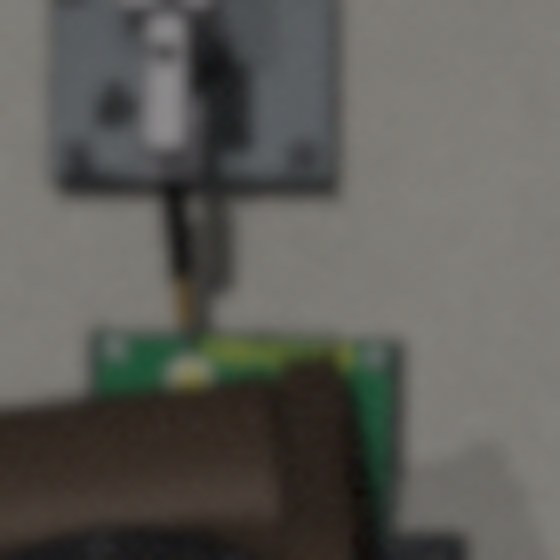

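```bash
python3 - <<'E'
from h import *
L=load('w2');d=lambda u,v,z:at_z(L,250+u/8,20+v/8,z)
t=d(299,278,21);s=d(328,352,0);print('tip',t,'sh',s,'per mm',(s-t)[:2]/21)
W=load('w8');w=lambda u,v,z:at_z(W,230+u/7,v/7,z)
print('pad w8',w(299,160,12)); 
print('end as tip z21',w(294,107,21),'as shadow z12',w(294,107,12))
S=load('s8');c=lambda u,v,z:at_z(S,315+u/12,240+v/12,z)
print('scene pad',c(338,400,12),'tip',c(312,408,21))
print(W['d'][5:18,268:276].round(0))
print(S['d'][270:276,336:348].round(0))
E
python3 - <<'E'
from h import *
crop('/../w8'.strip('/'),255,0,290,35,'c13',20) if 0 else None
p=cv2.imread('pics/w8.png')[0:35,255:290];cv2.imwrite('pics/c13.png',cv2.resize(p,None,fx=16,fy=16,interpolation=cv2.INTER_NEAREST))
E
```

```text
tip [680.63512364 153.61558854  21.        ] sh [674.05996859 151.72865472   0.        ] per mm [-0.31310262 -0.08985399]
pad w8 [674.25512698 153.23820122  12.        ]
end as tip z21 [675.4240126 152.3702609  21.       ] as shadow z12 [677.34376735 153.34272311  12.        ]
scene pad [672.29017591 155.1005101   12.        ] tip [680.08747378 154.92662474  21.        ]
[[153. 155. 153. 153. 153. 154. 153. 154.]
 [154. 154. 154. 153. 154. 154. 153. 155.]
 [153. 154. 154. 154. 154. 154. 154. 153.]
 [154. 154. 155. 154. 155. 154. 153. 154.]
 [154. 155. 155. 154. 155. 154. 154. 154.]
 [154. 153. 154. 154. 154. 154. 155. 154.]
 [154. 155. 154. 153. 154. 155. 154. 154.]
 [154. 153. 154. 155. 155. 155. 153. 155.]
 [154. 155. 154. 153. 154. 154. 155. 155.]
 [155. 155. 154. 154. 154. 155. 154. 155.]
 [154. 155. 154. 154. 155. 154. 154. 155.]
 [155. 153. 154. 155. 155. 154. 154. 155.]
 [155. 156. 154. 155. 155. 155. 155. 153.]]
[[1136. 1137. 1136. 1137. 1138. 1131. 1135. 1135. 1135. 1132. 1134. 1133.]
 [1132. 1136. 1135. 1132. 1132. 1128. 1131. 1132. 1134. 1134. 1131. 1131.]
 [1130. 1129. 1130. 1130. 1130. 1128. 1134. 1137. 1128. 1130. 1131. 1130.]
 [1132. 1132. 1132. 1125. 1129. 1126. 1130. 1128. 1128. 1128. 1129. 1129.]
 [1129. 1101. 1127. 1112. 1112. 1125. 1130. 1127. 1130. 1127. 1130. 1128.]
 [1092. 1098. 1100. 1129. 1125. 1125. 1125. 1124. 1128. 1128. 1128. 1129.]]
```

View pics/c13.png

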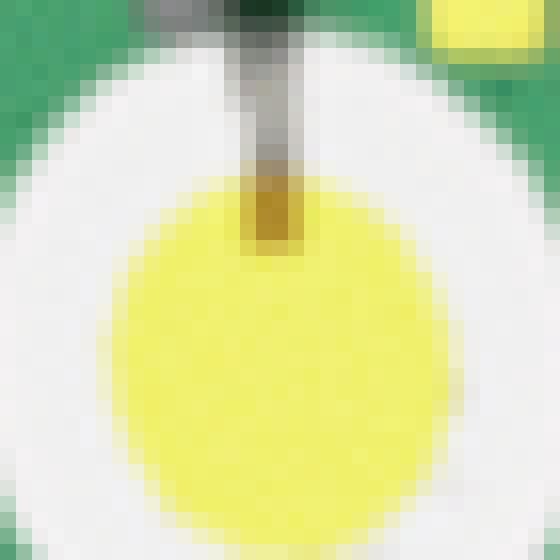

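Call:
move_arm --rows '[{"tx":-0.08,"ty":0,"tz":0.35,"rx":0,"ry":0,"rz":0,"grip":0},{"tx":0,"ty":0,"tz":0.3,"rx":0,"ry":0,"rz":0,"grip":0},{"tx":0,"ty":0,"tz":0,"rx":0,"ry":0,"rz":0,"grip":0},{"tx":0,"ty":0,"tz":0,"rx":0,"ry":0,"rz":0,"grip":0}]'

```text
t: 7.53
eef_pos: [568.3, 137.4, 32.6]
tcp_rot: [-1.571, 0.0, -1.606]
ft_force: [-1.5, -0.2, 0.7]
opening: 0.205
```

```bash
python3 - <<'E'
from h import *
log(); snap('wrist','w9'); snap('scene','s9')
crop('s9',315,240,365,290,'c14',12)
p=cv2.imread('pics/w9.png')[0:35,255:290];cv2.imwrite('pics/c15.png',cv2.resize(p,None,fx=16,fy=16,interpolation=cv2.INTER_NEAREST))
E
```

```text
t 7.53 pos [568.3 137.4  32.6] rot [-1.5706e+00  1.0000e-04 -1.6060e+00] j [0.124 0.7   1.824 0.    0.617 1.73 ] F [-1.5 -0.2  0.7] op 0.205
```

View pics/c14.png

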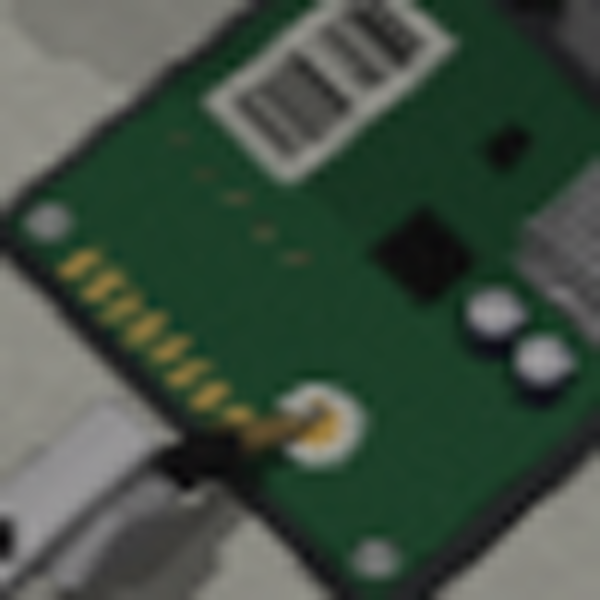

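View pics/c15.png

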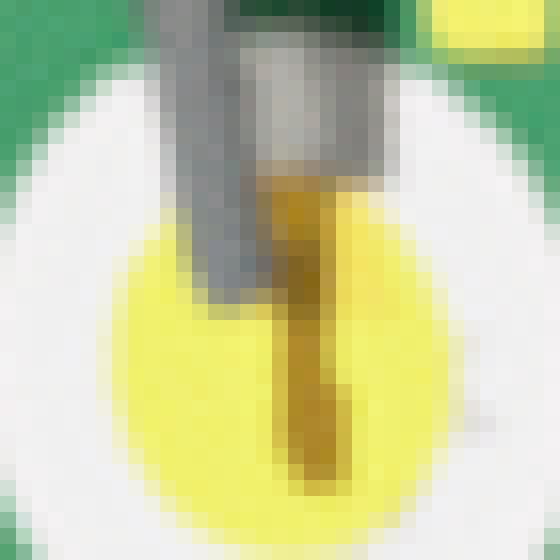

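```bash
python3 - <<'E'
from h import *
W=load('w9');w=lambda u,v,z:at_z(W,255+u/16-.5,v/16-.5,z)
print('pad',w(282,362,12),'tip',w(240,300,21),'sh',w(318,485,12), 'tip from sh',w(318,485,12)[:2]+9*np.array([.313,.09]))
S=load('s9');c=lambda u,v,z:at_z(S,315+u/12,240+v/12,z)
print('scene pad',c(318,425,12),'tip',c(318,408,21))
print(W['d'][12:22,266:276].round(0))
E
```

```text
pad [680.91665655 154.25571634  12.        ] tip [680.67584687 154.28733919  21.        ] sh [677.7250328  153.45898662  12.        ] tip from sh [680.5420328  154.26898662]
scene pad [679.01488466 156.07550366  12.        ] tip [679.22211565 155.76208423  21.        ]
[[144. 145. 143. 143. 143. 154. 153. 153. 154. 154.]
 [145. 144. 143. 143. 145. 144. 154. 154. 153. 154.]
 [144. 144. 144. 144. 145. 144. 157. 155. 155. 154.]
 [145. 144. 143. 145. 144. 144. 154. 154. 154. 154.]
 [146. 145. 145. 144. 145. 144. 156. 155. 155. 155.]
 [146. 145. 146. 145. 146. 146. 155. 154. 155. 154.]
 [155. 146. 146. 146. 146. 147. 154. 154. 156. 154.]
 [156. 154. 145. 145. 147. 155. 156. 154. 154. 155.]
 [156. 156. 154. 155. 155. 156. 155. 156. 154. 156.]
 [156. 155. 155. 156. 155. 155. 155. 154. 154. 154.]]
```

Call:
move_arm --rows '[{"tx":0,"ty":0,"tz":0,"rx":0,"ry":0,"rz":0,"grip":30},{"tx":0,"ty":0,"tz":0,"rx":0,"ry":0,"rz":0,"grip":45},{"tx":0,"ty":0,"tz":0,"rx":0,"ry":0,"rz":0,"grip":45},{"tx":0,"ty":0,"tz":0,"rx":0,"ry":0,"rz":0,"grip":45},{"tx":0,"ty":-2.0,"tz":0,"rx":0,"ry":0,"rz":0,"grip":45},{"tx":0,"ty":-3.5,"tz":0,"rx":0,"ry":0,"rz":0,"grip":45},{"tx":0,"ty":-4.0,"tz":0,"rx":0,"ry":0,"rz":0,"grip":60},{"tx":0,"ty":-4.0,"tz":0,"rx":0,"ry":0,"rz":0,"grip":80},{"tx":0,"ty":-4.0,"tz":0,"rx":0,"ry":0,"rz":0,"grip":90},{"tx":0,"ty":-4.0,"tz":0,"rx":0,"ry":0,"rz":0,"grip":90}]'

```text
t: 8.47
eef_pos: [567.8, 137.4, 249.8]
tcp_rot: [-1.57, 0.0, -1.606]
ft_force: [0.7, -0.2, -0.2]
opening: 0.678
```

```bash
python3 - <<'E'
from h import *
log(); snap('wrist','w10'); snap('scene','s10')
crop('s10',315,240,365,290,'c16',12)
E
```

```text
t 8.47 pos [567.8 137.4 249.8] rot [-1.5704e+00  2.0000e-04 -1.6060e+00] j [0.124 0.417 1.642 0.    1.083 1.73 ] F [ 0.7 -0.2 -0.2] op 0.678
```

View pics/c16.png

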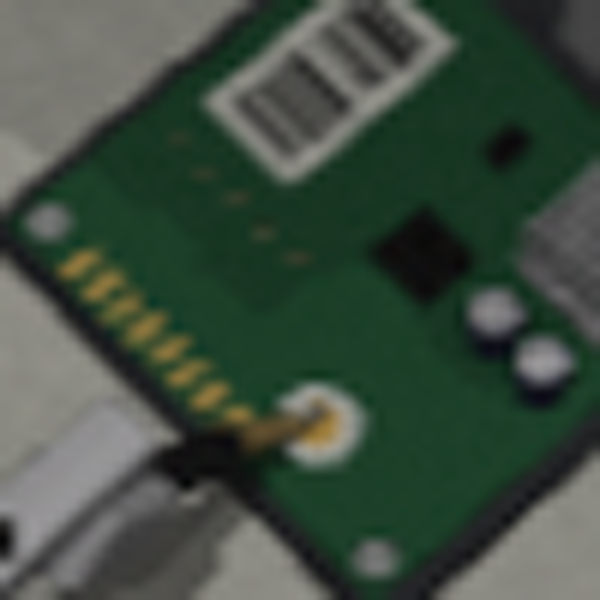

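View pics/w10.png

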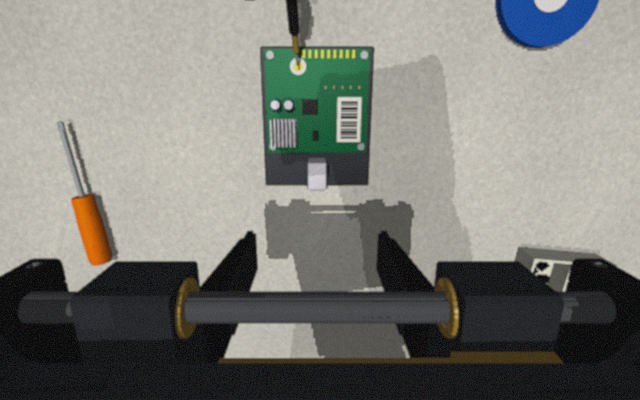

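```bash
cat > kin.py <<'E'
import numpy as np
from scipy.optimize import least_squares
from scipy.spatial.transform import Rotation as Ro
D=[eval(l) for l in open('log.txt')]
def planar(p,j):
    d1,a2,a3,x3,d6,a1=p
    # angles from vertical
    b=j[1]; f=j[1]+j[2]; t=f+j[4]
    u=lambda a:np.array([np.sin(a),np.cos(a)])
    n=lambda a:np.array([-np.cos(a),np.sin(a)])
    return np.array([a1,d1])+a2*u(b)+a3*u(f)+x3*n(f)+d6*u(t)
if __name__=='__main__':
    def res(p):
        o=[]
        for j,e,r in D:
            c,s=np.cos(j[0]),np.sin(j[0]); o+=list(planar(p,j)-[e[0]*c+e[1]*s,e[2]])
        return np.array(o+list((np.array(p)-[180,600,570,0,250,0])*1e-3))
    R=least_squares(res,[180,600,570,0,250,0]);print(R.x.round(1),np.abs(res(R.x)[:-6]).max())
    for j,e,r in D: print(-e[0]*np.sin(j[0])+e[1]*np.cos(j[0]), j[1]+j[2]+j[4]-np.pi, j[0]-j[5]-r[2])
E
python3 kin.py
```

```text
[196.4 586.8 411.  -43.1 252.6  -0. ] 0.0018824230939458175
65.90070361291853 0.0007965866844656944 1.4122456040155384e-06
65.91550865006542 0.00015297735019270675 3.628044708681166e-05
65.91717240049516 0.009032845056156091 8.960622493336956e-05
65.9202932976381 -5.306779232938652e-05 0.0001476367225592412
65.91843991325266 -0.0014892487207114335 0.00015964264971235487
65.9250429291848 7.796009015326177e-05 0.00021767482379830838
65.93333860223336 -0.0018393625003279013 0.00019674777283928968
65.90983083240369 -0.0001860019424348991 5.59990107054098e-05
65.90840811712886 -0.0001854142526047653 4.6833846016891556e-05
65.92433213939796 -0.0003707177973359954 5.102505146781233e-05
```

```bash
python3 - <<'E'
from h import *
for n in('scene0','top0'):
    L=load(n);d=L['d'];v,u=np.mgrid[0:400,0:640]
    c=np.stack([(u-L['cx'])/L['f'],-(v-L['cy'])/L['f'],-np.ones(u.shape)],-1)*d[...,None]
    P=c@L['R'].T+L['eye']
    for zl,zh in((150,180),):
        m=(d>0)&(P[...,2]>zl)&(P[...,2]<zh)&(abs(P[...,0]-560)<90)&(abs(P[...,1]+335)<90)
        Q=P[m];print(n,len(Q),Q.mean(0).round(1))
        xy=Q[:,:2];r=cv2.minAreaRect(xy.astype(np.float32));print(r)
        w,V=np.linalg.eigh(np.cov(xy.T));print(np.degrees(np.arctan2(V[1,1],V[0,1])))
E
```

```text
scene0 625 [ 573.7 -319.   160.2]
((566.3807983398438, -329.3626708984375), (125.01506805419922, 53.523521423339844), 62.1412353515625)
63.754274309184886
top0 823 [ 568.  -326.6  161.9]
((569.5482788085938, -332.39630126953125), (121.71719360351562, 54.07273864746094), 66.97010040283203)
63.92107547727876
```

Call:
move_arm --rows '[{"tx":0,"ty":-1,"tz":0,"rx":0,"ry":-0.115,"rz":0,"grip":100},{"tx":0,"ty":-1,"tz":0,"rx":0,"ry":-0.115,"rz":0,"grip":100},{"tx":0,"ty":0,"tz":0,"rx":0,"ry":-0.115,"rz":0,"grip":100},{"tx":0,"ty":0,"tz":0,"rx":0,"ry":-0.115,"rz":0,"grip":100},{"tx":0,"ty":0,"tz":0,"rx":0,"ry":-0.115,"rz":0,"grip":100},{"tx":0,"ty":0,"tz":0,"rx":0,"ry":-0.115,"rz":0,"grip":100},{"tx":0,"ty":0,"tz":0,"rx":0,"ry":-0.115,"rz":0,"grip":100},{"tx":0,"ty":0,"tz":0,"rx":0,"ry":-0.115,"rz":0,"grip":100},{"tx":0,"ty":0,"tz":0,"rx":0,"ry":-0.115,"rz":0,"grip":100},{"tx":0,"ty":0,"tz":0,"rx":0,"ry":-0.115,"rz":0,"grip":100}]'

```text
t: 9.4
eef_pos: [568.0, 137.4, 266.9]
tcp_rot: [-1.571, 0.001, -0.45]
ft_force: [-0.2, -0.1, 0.0]
opening: 1.001
```

Call:
move_arm --rows '[{"tx":1.46,"ty":0,"tz":-3.46,"rx":0,"ry":0,"rz":0,"grip":100},{"tx":1.46,"ty":0,"tz":-3.46,"rx":0,"ry":0,"rz":0,"grip":100},{"tx":1.46,"ty":0,"tz":-3.46,"rx":0,"ry":0,"rz":0,"grip":100},{"tx":1.46,"ty":0,"tz":-3.46,"rx":0,"ry":0,"rz":0,"grip":100},{"tx":1.46,"ty":0,"tz":-3.46,"rx":0,"ry":0,"rz":0,"grip":100},{"tx":1.46,"ty":0,"tz":-3.46,"rx":0,"ry":0,"rz":0,"grip":100},{"tx":1.46,"ty":0,"tz":-3.46,"rx":0,"ry":0,"rz":0,"grip":100},{"tx":1.46,"ty":0,"tz":-3.46,"rx":0,"ry":0,"rz":0,"grip":100},{"tx":1.46,"ty":0,"tz":-3.46,"rx":0,"ry":0,"rz":0,"grip":100},{"tx":1.46,"ty":0,"tz":-3.46,"rx":0,"ry":0,"rz":0,"grip":100}]'

```text
t: 10.23
eef_pos: [546.4, -239.4, 267.0]
tcp_rot: [-1.571, 0.0, -0.456]
ft_force: [-0.5, -0.4, -0.3]
opening: 1.004
```

Call:
move_arm --rows '[{"tx":1.46,"ty":0,"tz":-3.46,"rx":0,"ry":0,"rz":0,"grip":100},{"tx":1.46,"ty":0,"tz":-3.46,"rx":0,"ry":0,"rz":0,"grip":100},{"tx":1.46,"ty":0,"tz":-3.46,"rx":0,"ry":0,"rz":0,"grip":100},{"tx":1.46,"ty":0,"tz":-3.46,"rx":0,"ry":0,"rz":0,"grip":100},{"tx":0,"ty":0,"tz":0,"rx":0,"ry":0,"rz":0,"grip":100},{"tx":0,"ty":0,"tz":0,"rx":0,"ry":0,"rz":0,"grip":100}]'

```text
t: 10.73
eef_pos: [537.7, -389.1, 266.1]
tcp_rot: [-1.57, 0.001, -0.459]
ft_force: [-0.0, 0.2, -0.2]
opening: 1.002
```

```bash
python3 - <<'E'
from h import *
log(); snap('wrist','w11')
E
```

```text
t 10.73 pos [ 537.7 -389.1  266.1] rot [-1.5702e+00  1.5000e-03 -4.5870e-01] j [-0.726  0.521  1.414  0.     1.208 -0.267] F [-0.   0.2 -0.2] op 1.002
```

View pics/w11.png

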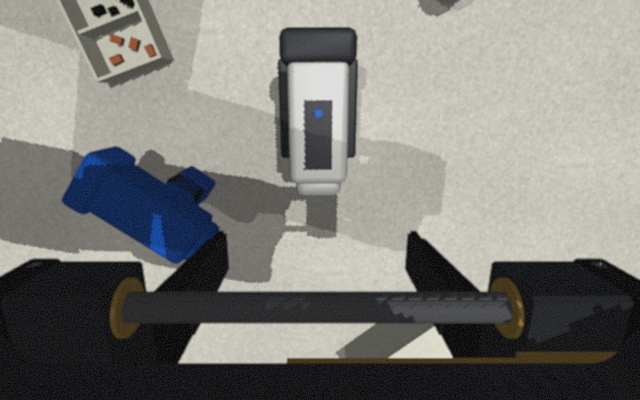

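```bash
python3 - <<'E'
from h import *
crop('w11',260,15,380,215,'c17',3)
L=load('w11');d=L['d'];v,u=np.mgrid[0:400,0:640]
c=np.stack([(u-L['cx'])/L['f'],-(v-L['cy'])/L['f'],-np.ones(u.shape)],-1)*d[...,None]
P=c@L['R'].T+L['eye']
m=(d>0)&(P[...,2]>148)&(P[...,2]<180)&(u>265)&(u<375)&(v<200)
Q=P[m];r=cv2.minAreaRect(Q[:,:2].astype(np.float32));print(len(Q),Q.mean(0),r)
w,V=np.linalg.eigh(np.cov(Q[:,:2].T));print(np.degrees(np.arctan2(V[1,1],V[0,1])))
for rw in(40,50,80,100,120,140,160,180):
    us=np.where(m[rw])[0]; 
    if len(us):
        a=P[rw,us.min()];b=P[rw,us.max()];print(rw,us.min(),us.max(),((a+b)/2).round(1),np.linalg.norm(a-b).round(1))
E
```

```text
10367 [ 571.27586482 -323.46212938  161.99451124] ((567.2210083007812, -330.79248046875), (121.67832946777344, 53.547119140625), 63.44181823730469)
64.023729831489
40 279 356 [ 590.5 -283.9  159.5] 52.8
50 279 356 [ 587.8 -289.5  159.2] 53.2
80 287 348 [ 579.1 -307.   156. ] 43.6
100 288 348 [ 573.4 -319.5  157.6] 43.3
120 288 347 [ 566.8 -332.   156.8] 43.4
140 289 347 [ 560.8 -345.3  156.7] 43.3
160 290 346 [ 554.2 -358.7  157.9] 42.4
180 292 344 [ 547.5 -372.4  158.9] 39.8
```

View pics/c17.png

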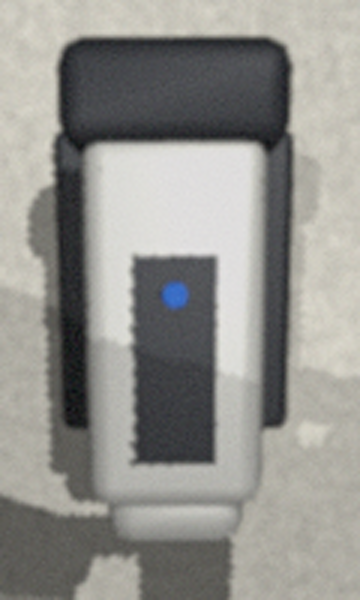

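Call:
move_arm --rows '[{"tx":0.1,"ty":0,"tz":3.1,"rx":0,"ry":-0.005,"rz":0,"grip":100},{"tx":0,"ty":0,"tz":3.0,"rx":0,"ry":0,"rz":0,"grip":100},{"tx":0,"ty":3.3,"tz":0,"rx":0,"ry":0,"rz":0,"grip":100},{"tx":0,"ty":3.3,"tz":0,"rx":0,"ry":0,"rz":0,"grip":100},{"tx":0,"ty":0,"tz":0,"rx":0,"ry":0,"rz":0,"grip":100},{"tx":0,"ty":0,"tz":0,"rx":0,"ry":0,"rz":0,"grip":100}]'

```text
t: 11.28
eef_pos: [565.9, -331.7, 201.0]
tcp_rot: [-1.57, 0.003, -0.45]
ft_force: [-0.3, 0.0, 0.9]
opening: 0.999
```

```bash
python3 - <<'E'
from h import *
log(); snap('wrist','w12')
E
```

```text
t 11.28 pos [ 565.9 -331.7  201. ] rot [-1.5701  0.0029 -0.4496] j [-0.631  0.567  1.512  0.     1.065 -0.181] F [-0.3  0.   0.9] op 0.999
```

View pics/w12.png

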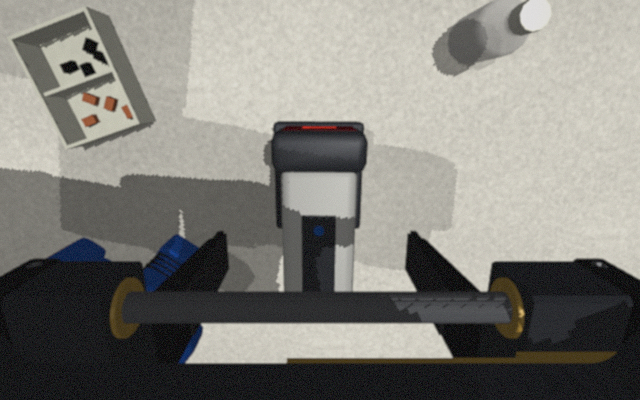

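```bash
python3 - <<'E'
from h import *
for n in('w11','w12'):
    L=load(n);d=L['d'];p=L['p'].astype(int);v,u=np.mgrid[0:400,0:640]
    c=np.stack([(u-L['cx'])/L['f'],-(v-L['cy'])/L['f'],-np.ones(u.shape)],-1)*d[...,None]
    P=c@L['R'].T+L['eye']
    m=(p[...,0]>p[...,2]+40)&(u<222)&(P[...,2]>20)&(P[...,2]<220)&(d>0)
    Q=P[m];t=np.array([565.5,-334.4]);ex=np.array([.8987,-.4386]);ez=np.array([.4386,.8987])
    a=(Q[:,:2]-t)@ex;b=(Q[:,:2]-t)@ez
    print(n,len(Q),'z',np.percentile(Q[:,2],[1,50,99]),'tx',a.min(),a.max(),'tz',b.min(),b.max())
    for z0 in range(20,190,20):
        k=(Q[:,2]>z0)&(Q[:,2]<z0+20)
        if k.sum()>5:print(z0,k.sum(),'tx max',a[k].max().round(),'tz range at tx>-100',b[k][a[k]>-100].min().round() if (a[k]>-100).any() else '',b[k][a[k]>-100].max().round() if (a[k]>-100).any() else '')
E
```

```text
w11 9619 z [ 28.83960488 143.73282737 147.06997292] tx -208.92942241038475 -93.43351355820958 tz -119.12685658408887 -22.520106376539385
20 307 tx max -124.0 tz range at tx>-100  
40 48 tx max -125.0 tz range at tx>-100  
60 74 tx max -127.0 tz range at tx>-100  
80 110 tx max -127.0 tz range at tx>-100  
100 795 tx max -93.0 tz range at tx>-100 -99.0 -89.0
120 1833 tx max -93.0 tz range at tx>-100 -102.0 -89.0
140 6452 tx max -101.0 tz range at tx>-100  
w12 1931 z [ 21.37203277 106.25954349 136.80039178] tx -182.73233632309976 -92.97977173935743 tz -110.59220768691269 -21.8405737827437
20 351 tx max -131.0 tz range at tx>-100  
40 146 tx max -132.0 tz range at tx>-100  
60 181 tx max -133.0 tz range at tx>-100  
80 214 tx max -134.0 tz range at tx>-100  
100 516 tx max -93.0 tz range at tx>-100 -99.0 -96.0
120 523 tx max -93.0 tz range at tx>-100 -108.0 -94.0
```

Call:
move_arm --rows '[{"tx":0.05,"ty":2.0,"tz":-0.2,"rx":0,"ry":0.002,"rz":0,"grip":100},{"tx":0,"ty":2.0,"tz":0,"rx":0,"ry":0,"rz":0,"grip":100},{"tx":0,"ty":2.0,"tz":0,"rx":0,"ry":0,"rz":0,"grip":100},{"tx":0,"ty":0,"tz":0,"rx":0,"ry":0,"rz":0,"grip":100},{"tx":0,"ty":0,"tz":0,"rx":0,"ry":0,"rz":0,"grip":100},{"tx":0,"ty":0,"tz":0,"rx":0,"ry":0,"rz":0,"grip":100}]'

```text
t: 11.83
eef_pos: [566.4, -335.7, 143.9]
tcp_rot: [-1.571, -0.003, -0.453]
ft_force: [-0.5, 0.1, 1.1]
opening: 1.002
```

```bash
python3 - <<'E'
from h import *
log(); snap('wrist','w13')
E
```

```text
t 11.83 pos [ 566.4 -335.7  143.9] rot [-1.5712 -0.0029 -0.453 ] j [-0.635  0.629  1.563  0.     0.946 -0.182] F [-0.5  0.1  1.1] op 1.002
```

View pics/w13.png

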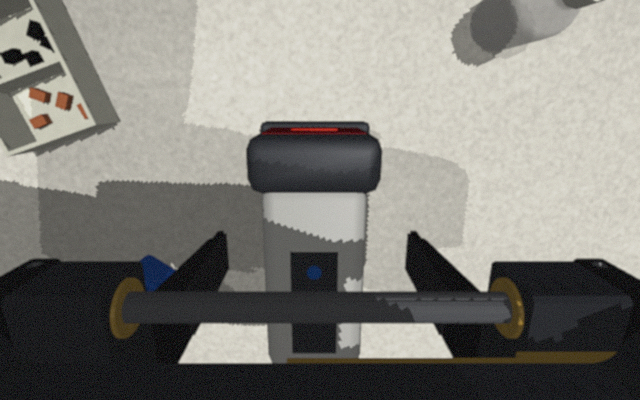

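Call:
move_arm --rows '[{"tx":-0.05,"ty":0.35,"tz":0.1,"rx":0,"ry":0,"rz":0,"grip":60},{"tx":0,"ty":0,"tz":0,"rx":0,"ry":0,"rz":0,"grip":40},{"tx":0,"ty":0,"tz":0,"rx":0,"ry":0,"rz":0,"grip":20},{"tx":0,"ty":0,"tz":0,"rx":0,"ry":0,"rz":0,"grip":0},{"tx":0,"ty":0,"tz":0,"rx":0,"ry":0,"rz":0,"grip":0},{"tx":0,"ty":0,"tz":0,"rx":0,"ry":0,"rz":0,"grip":0},{"tx":0,"ty":0,"tz":0,"rx":0,"ry":0,"rz":0,"grip":0},{"tx":0,"ty":0,"tz":0,"rx":0,"ry":0,"rz":0,"grip":0},{"tx":0,"ty":0,"tz":0,"rx":0,"ry":0,"rz":0,"grip":0},{"tx":0,"ty":0,"tz":0,"rx":0,"ry":0,"rz":0,"grip":0}]'

```text
t: 12.72
eef_pos: [565.6, -334.1, 138.1]
tcp_rot: [-1.571, -0.0, -0.453]
ft_force: [-0.1, 0.1, -0.4]
opening: 0.464
```

```bash
python3 - <<'E'
from h import *
log(); snap('wrist','w14')
E
```

```text
t 12.72 pos [ 565.6 -334.1  138.1] rot [-1.5707 -0.     -0.453 ] j [-0.634  0.635  1.57   0.     0.937 -0.181] F [-0.1  0.1 -0.4] op 0.464
```

View pics/w14.png

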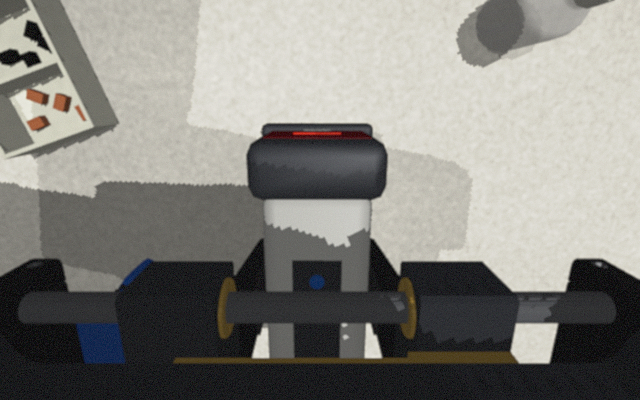

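Call:
move_arm --rows '[{"tx":0,"ty":-0.6,"tz":0,"rx":0,"ry":0,"rz":0,"grip":0},{"tx":0,"ty":-1.2,"tz":0,"rx":0,"ry":0,"rz":0,"grip":0},{"tx":0,"ty":-1.5,"tz":0,"rx":0,"ry":0,"rz":0,"grip":0},{"tx":0,"ty":-1.5,"tz":0,"rx":0,"ry":0,"rz":0,"grip":0},{"tx":0,"ty":-2.0,"tz":0,"rx":0,"ry":0,"rz":0,"grip":0},{"tx":0,"ty":-2.5,"tz":0,"rx":0,"ry":0,"rz":0,"grip":0},{"tx":0,"ty":-2.5,"tz":0,"rx":0,"ry":0,"rz":0,"grip":0},{"tx":0,"ty":-2.5,"tz":0,"rx":0,"ry":0,"rz":0,"grip":0},{"tx":0,"ty":-2.5,"tz":0,"rx":0,"ry":0,"rz":0,"grip":0},{"tx":0,"ty":-1.5,"tz":0,"rx":0,"ry":0,"rz":0,"grip":0}]'

```text
t: 13.6
eef_pos: [565.7, -334.1, 325.2]
tcp_rot: [-1.571, -0.004, -0.453]
ft_force: [0.2, -0.2, -1.7]
opening: 0.459
```

```bash
python3 - <<'E'
from h import *
log(); snap('wrist','w15'); snap('scene','s15')
E
```

```text
t 13.6 pos [ 565.7 -334.1  325.2] rot [-1.5714 -0.0037 -0.4529] j [-0.634  0.468  1.35   0.     1.32  -0.181] F [ 0.2 -0.2 -1.7] op 0.459
```

View pics/w15.png

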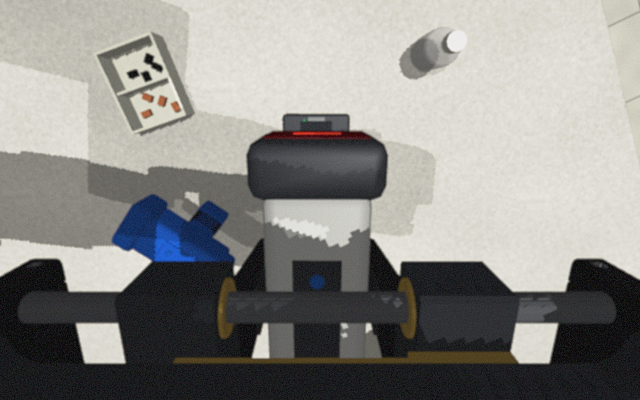

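View pics/s15.png

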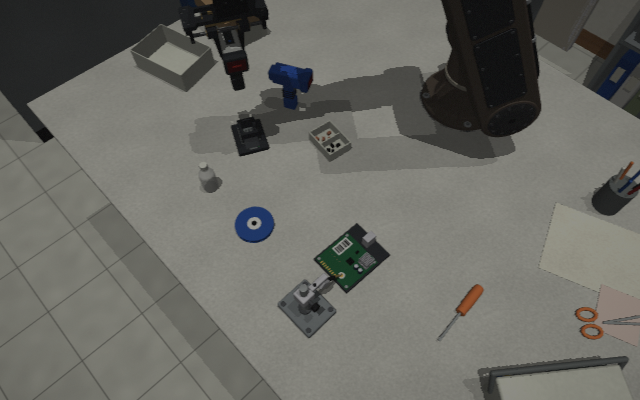

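Call:
move_arm --rows '[{"tx":0,"ty":0,"tz":0,"rx":0,"ry":0.06,"rz":0,"grip":0},{"tx":0,"ty":0,"tz":0,"rx":0,"ry":0.117,"rz":0,"grip":0},{"tx":0,"ty":0,"tz":0,"rx":0,"ry":0.117,"rz":0,"grip":0},{"tx":0,"ty":0,"tz":0,"rx":0,"ry":0.117,"rz":0,"grip":0},{"tx":0,"ty":0,"tz":0,"rx":0,"ry":0.117,"rz":0,"grip":0},{"tx":0,"ty":0,"tz":0,"rx":0,"ry":0.117,"rz":0,"grip":0},{"tx":0,"ty":0,"tz":0,"rx":0,"ry":0.117,"rz":0,"grip":0},{"tx":0,"ty":0,"tz":0,"rx":0,"ry":0.117,"rz":0,"grip":0},{"tx":0,"ty":0,"tz":0,"rx":0,"ry":0.117,"rz":0,"grip":0},{"tx":0,"ty":0,"tz":0,"rx":0,"ry":0.117,"rz":0,"grip":0}]'

```text
t: 14.53
eef_pos: [565.2, -333.8, 319.9]
tcp_rot: [-1.572, 0.001, -1.572]
ft_force: [-0.0, -0.3, -2.9]
opening: 0.462
```

Call:
move_arm --rows '[{"tx":0,"ty":0,"tz":0,"rx":0,"ry":0.117,"rz":0,"grip":0},{"tx":0,"ty":0,"tz":0,"rx":0,"ry":0.062,"rz":0,"grip":0},{"tx":-1.8,"ty":0,"tz":-0.46,"rx":0,"ry":0,"rz":0,"grip":0},{"tx":-3.0,"ty":0,"tz":-0.8,"rx":0,"ry":0,"rz":0,"grip":0},{"tx":-3.6,"ty":0,"tz":-0.94,"rx":0,"ry":0,"rz":0,"grip":0},{"tx":-3.6,"ty":0,"tz":-0.94,"rx":0,"ry":0,"rz":0,"grip":0},{"tx":-3.6,"ty":0,"tz":-0.94,"rx":0,"ry":0,"rz":0,"grip":0},{"tx":-3.6,"ty":0,"tz":-0.94,"rx":0,"ry":0,"rz":0,"grip":0},{"tx":-3.6,"ty":0,"tz":-0.94,"rx":0,"ry":0,"rz":0,"grip":0},{"tx":-3.6,"ty":0,"tz":-0.94,"rx":0,"ry":0,"rz":0,"grip":0}]'

```text
t: 15.37
eef_pos: [542.4, -60.3, 320.3]
tcp_rot: [-1.572, 0.0, -1.745]
ft_force: [1.0, 0.5, -1.7]
opening: 0.462
```

Call:
move_arm --rows '[{"tx":-3.6,"ty":0,"tz":-0.94,"rx":0,"ry":0,"rz":0,"grip":0},{"tx":-3.6,"ty":0,"tz":-0.94,"rx":0,"ry":0,"rz":0,"grip":0},{"tx":-3.6,"ty":0,"tz":-0.94,"rx":0,"ry":0,"rz":0,"grip":0},{"tx":-3.2,"ty":0,"tz":-0.8,"rx":0,"ry":0,"rz":0,"grip":0},{"tx":-1.8,"ty":0,"tz":-0.4,"rx":0,"ry":0,"rz":0,"grip":0},{"tx":0,"ty":0,"tz":0,"rx":0,"ry":0,"rz":0,"grip":0}]'

```text
t: 15.87
eef_pos: [530.2, 103.6, 320.4]
tcp_rot: [-1.572, 0.0, -1.742]
ft_force: [-0.5, -0.7, -3.1]
opening: 0.459
```

```bash
python3 - <<'E'
from h import *
log()
E
```

```text
t 15.87 pos [530.2 103.6 320.4] rot [-1.5723e+00  4.0000e-04 -1.7416e+00] j [7.000e-02 2.890e-01 1.643e+00 1.000e-03 1.210e+00 1.812e+00] F [-0.5 -0.7 -3.1] op 0.459
```

Call:
move_arm --rows '[{"tx":0,"ty":0,"tz":0,"rx":-0.06,"ry":0,"rz":0,"grip":0},{"tx":0,"ty":0,"tz":0,"rx":-0.1,"ry":0,"rz":0,"grip":0},{"tx":0,"ty":0,"tz":0,"rx":-0.1,"ry":0,"rz":0,"grip":0},{"tx":0,"ty":0,"tz":0,"rx":-0.1,"ry":0,"rz":0,"grip":0},{"tx":0,"ty":0,"tz":0,"rx":-0.1,"ry":0,"rz":0,"grip":0}]'

```text
t: 16.28
eef_pos: [531.2, 99.7, 321.0]
tcp_rot: [-2.036, 0.0, -1.745]
ft_force: [-0.4, -0.0, -1.9]
opening: 0.458
```

```bash
python3 - <<'E'
from h import *
log()
E
```

```text
t 16.28 pos [531.2  99.7 321. ] rot [-2.0355e+00  4.0000e-04 -1.7454e+00] j [0.022 0.475 1.419 0.089 1.704 1.759] F [-0.4 -0.  -1.9] op 0.458
```

Call:
move_arm --rows '[{"tx":0,"ty":0,"tz":0,"rx":-0.1,"ry":0,"rz":0,"grip":0},{"tx":0,"ty":0,"tz":0,"rx":-0.1,"ry":0,"rz":0,"grip":0},{"tx":0,"ty":0,"tz":0,"rx":-0.1,"ry":0,"rz":0,"grip":0},{"tx":0,"ty":0,"tz":0,"rx":-0.1,"ry":0,"rz":0,"grip":0},{"tx":0,"ty":0,"tz":0,"rx":-0.1,"ry":0,"rz":0,"grip":0},{"tx":0,"ty":0,"tz":0,"rx":0,"ry":0,"rz":0,"grip":0},{"tx":0,"ty":0,"tz":0,"rx":0,"ry":0,"rz":0,"grip":0}]'

```text
t: 16.87
eef_pos: [531.5, 99.8, 319.4]
tcp_rot: [-2.53, -0.0, -1.746]
ft_force: [-0.9, 0.1, -1.7]
opening: 0.461
```

```bash
cat >> h.py <<'E'
def goal(label=(624,100.8,12),off=(0,-2,65),dist=100):
    # window relative TCP in tool frame (tool y=-z_s)
    s=log(); R=E(s['tcp_rot']); p=s['eef_pos']; l=R[:,2]; w=p+R@np.array(off)
    print('look',l.round(3),'pitch',np.degrees(np.arcsin(-l[2])).round(1),'window',w.round(1))
    d=np.array(label)-w; print('dist',np.linalg.norm(d).round(1),'ang err',np.degrees(np.arccos(d@l/np.linalg.norm(d))).round(1))
    need=np.array(label)-dist*l-w; print('world shift',need.round(1),'tool shift cm',(R.T@need/10).round(2))
E
python3 - <<'E'
from h import *
goal(); snap('scene','s16'); snap('wrist','w16')
E
```

```text
t 16.87 pos [531.5  99.8 319.4] rot [-2.5305e+00 -2.0000e-04 -1.7460e+00] j [-0.003  0.678  1.264  0.168  2.146  1.762] F [-0.9  0.1 -1.7] op 0.461
look [ 0.565 -0.1   -0.819] pitch 55.0 window [569.9  93.  267.3]
dist 261.1 ang err 23.8
world shift [  -2.4   17.8 -173.4] tool shift cm [-1.71 10.39 13.89]
```

View pics/s16.png

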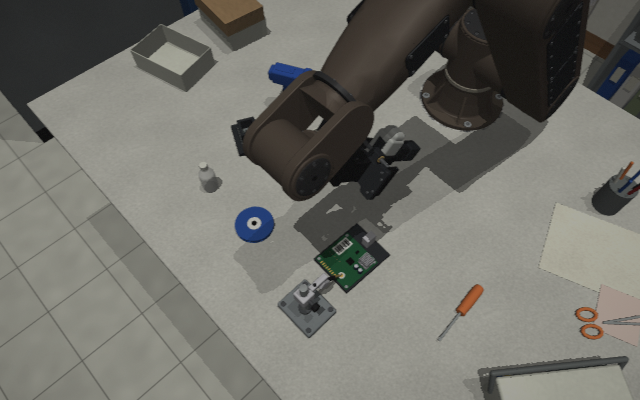

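View pics/w16.png

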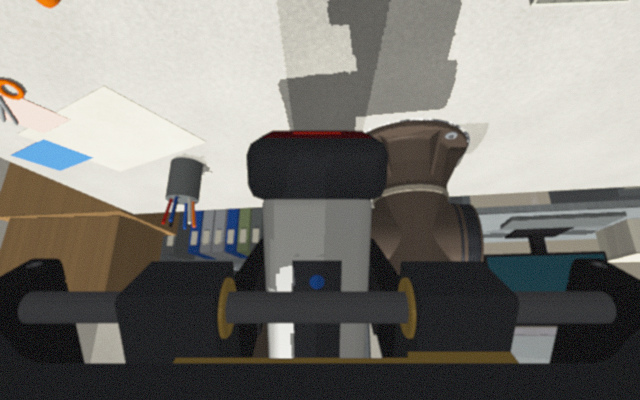

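```bash
python3 - <<'E'
from h import *
L=load('s16');d=L['d'];v,u=np.mgrid[0:400,0:640]
c=np.stack([(u-L['cx'])/L['f'],-(v-L['cy'])/L['f'],-np.ones(u.shape)],-1)*d[...,None]
P=c@L['R'].T+L['eye']
for (a,b) in((317,178),(300,190),(325,195),(285,170),(260,150),(245,140),(375,180),(395,150)): print((a,b),P[b,a].round(0))
m=(d>0)&(P[...,2]>190)&(P[...,0]>560)&(P[...,0]<950)&(abs(P[...,1]-80)<200)
Q=P[m]
for x0 in range(560,900,30):
    k=(Q[:,0]>=x0)&(Q[:,0]<x0+30)
    if k.sum()>5: print(x0,'z',np.percentile(Q[k,2],[1,99]).round(),'y',np.percentile(Q[k,1],[1,99]).round())
E
```

```text
(317, 178) [733. 130. 469.]
(300, 190) [767. 128. 468.]
(325, 195) [543. -41.  -2.]
(285, 170) [774. 105. 505.]
(260, 150) [769.  39. 485.]
(245, 140) [771.   4. 480.]
(375, 180) [624. 163. 383.]
(395, 150) [517. 125. 336.]
560 z [377. 601.] y [ 16. 173.]
590 z [348. 583.] y [  1. 177.]
620 z [352. 565.] y [  2. 173.]
650 z [386. 550.] y [ -0. 131.]
680 z [385. 541.] y [ -2. 131.]
710 z [436. 531.] y [ -1. 134.]
740 z [436. 520.] y [ -1. 132.]
770 z [442. 506.] y [  1. 127.]
```

Call:
move_arm --rows '[{"tx":-0.8,"ty":0,"tz":0,"rx":0,"ry":0,"rz":0,"grip":0},{"tx":-0.9,"ty":0.6,"tz":0.8,"rx":0,"ry":0,"rz":0,"grip":0},{"tx":0,"ty":1.2,"tz":1.6,"rx":0,"ry":0,"rz":0,"grip":0},{"tx":0,"ty":1.2,"tz":1.6,"rx":0,"ry":0,"rz":0,"grip":0},{"tx":0,"ty":1.2,"tz":1.6,"rx":0,"ry":0,"rz":0,"grip":0},{"tx":0,"ty":1.2,"tz":1.6,"rx":0,"ry":0,"rz":0,"grip":0},{"tx":0,"ty":1.2,"tz":1.6,"rx":0,"ry":0,"rz":0,"grip":0},{"tx":0,"ty":0.6,"tz":0.8,"rx":0,"ry":0,"rz":0,"grip":0},{"tx":0,"ty":0,"tz":0,"rx":0,"ry":0,"rz":0,"grip":0},{"tx":0,"ty":0,"tz":0,"rx":0,"ry":0,"rz":0,"grip":0}]'

```text
t: 17.8
eef_pos: [530.3, 118.4, 201.5]
tcp_rot: [-2.53, 0.0, -1.745]
ft_force: [-0.5, -0.2, -1.9]
opening: 0.461
```

```bash
python3 - <<'E'
from h import *
goal(); snap('scene','s17');crop('s17',230,110,430,350,'c18',2.5)
E
```

```text
t 17.8 pos [530.3 118.4 201.5] rot [-2.5305e+00  2.0000e-04 -1.7445e+00] j [0.023 0.791 1.365 0.172 1.932 1.746] F [-0.5 -0.2 -1.9] op 0.461
look [ 0.565 -0.099 -0.819] pitch 55.0 window [568.7 111.7 149.4]
dist 148.6 ang err 12.7
world shift [ -1.2  -1.  -55.5] tool shift cm [0.12 3.27 4.49]
```

View pics/c18.png

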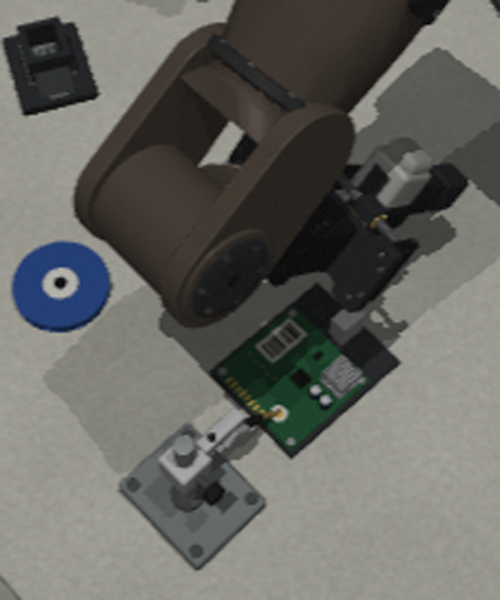

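Call:
move_arm --rows '[{"tx":0.05,"ty":0.6,"tz":0.8,"rx":0,"ry":0,"rz":0,"grip":0},{"tx":0.05,"ty":0.9,"tz":1.25,"rx":0,"ry":0,"rz":0,"grip":0},{"tx":0,"ty":0.9,"tz":1.25,"rx":0,"ry":0,"rz":0,"grip":0},{"tx":0,"ty":0.6,"tz":0.8,"rx":0,"ry":0,"rz":0,"grip":0},{"tx":0,"ty":0.25,"tz":0.35,"rx":0,"ry":0,"rz":0,"grip":0},{"tx":0,"ty":0,"tz":0,"rx":0,"ry":0,"rz":0,"grip":0},{"tx":0,"ty":0,"tz":0,"rx":0,"ry":0,"rz":0,"grip":0},{"tx":0,"ty":0,"tz":0,"rx":0,"ry":0,"rz":0,"grip":0}]'

```text
t: 18.52
eef_pos: [529.3, 117.1, 146.8]
tcp_rot: [-2.53, 0.0, -1.745]
ft_force: [-0.1, 0.6, -1.6]
opening: 0.461
```

```bash
python3 - <<'E'
from h import *
goal(); snap('scene','s18');crop('s18',230,110,430,350,'c19',2.5); snap('top','t18'); crop('t18',240,100,340,280,'c20',3); snap('wrist','w18')
crop('s18',315,240,365,290,'c21',12)
E
```

```text
t 18.52 pos [529.3 117.1 146.8] rot [-2.5296e+00  3.0000e-04 -1.7450e+00] j [0.021 0.852 1.397 0.166 1.84  1.728] F [-0.1  0.6 -1.6] op 0.461
look [ 0.566 -0.099 -0.818] pitch 54.9 window [567.7 110.4  94.8]
dist 100.6 ang err 0.5
world shift [-0.3  0.3 -0.9] tool shift cm [-0.03  0.08  0.06]
```

View pics/c19.png

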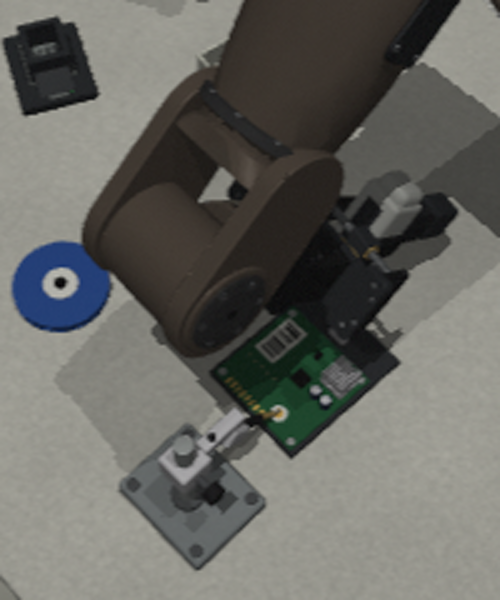

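View pics/c21.png

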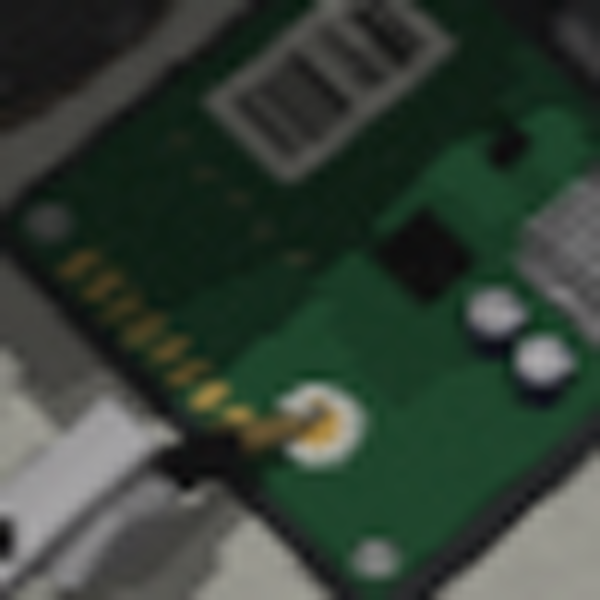

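View pics/w18.png

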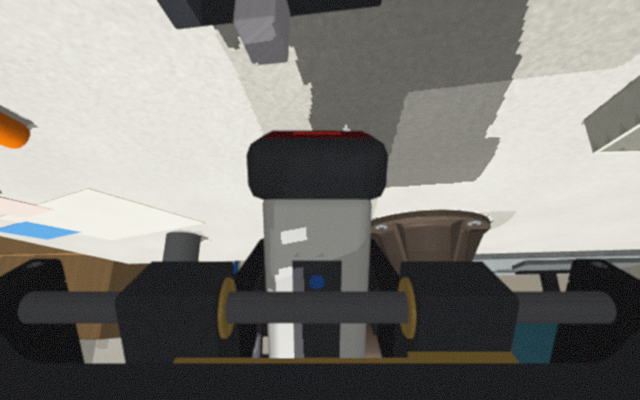

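```bash
python3 - <<'E'
from h import *
S=load('s18');print('label scene',at_z(S,315+332/12,240+88/12,12)+np.array([1.9,-1.8,0]))
L=load('w18');s=env.state();R=E(s['tcp_rot']);p=s['eef_pos'];d=L['d'];v,u=np.mgrid[0:400,0:640]
c=np.stack([(u-L['cx'])/L['f'],-(v-L['cy'])/L['f'],-np.ones(u.shape)],-1)*d[...,None]
P=(c@L['R'].T+L['eye']-p)@R
for a,b in((317,138),(317,150),(317,165),(317,190),(255,165),(378,165),(317,220),(270,230),(365,230)): print((a,b),P[b,a].round(1))
m=(u>240)&(u<395)&(v>125)&(v<200)&(d>0)&(P[...,2]>35)&(P[...,2]<80)&(P[...,1]<0)
print('x mid',(np.percentile(P[m][:,0],1)+np.percentile(P[m][:,0],99))/2,'z max',np.percentile(P[m][:,2],99),'y top',np.percentile(P[m][:,1],2))
A=P[(u==317)&(v>150)&(v<195)]; print(np.polyfit(A[:,2],A[:,1],1))
A=P[(u==317)&(v>203)&(v<240)]; print(np.polyfit(A[:,2],A[:,1],1))
E
```

```text
label scene [625.83530327 103.69956799  12.        ]
(317, 138) [ -0.8 -19.   63.8]
(317, 150) [ -0.8 -25.2  60.2]
(317, 165) [ -0.8 -27.   54.9]
(317, 190) [ -0.8 -26.5  45.4]
(255, 165) [-23.6 -26.   54.8]
(378, 165) [ 21.6 -26.   54.7]
(317, 220) [ -0.8 -25.2  33.1]
(270, 230) [-19.4 -23.5  28.2]
(365, 230) [ 18.4 -22.6  27.9]
x mid -0.8925679246380973 z max 64.29851533718869 y top -27.73938024193246
[ 6.33084707e-03 -2.69180469e+01]
[  0.03999267 -25.8935949 ]
```

View pics/c20.png

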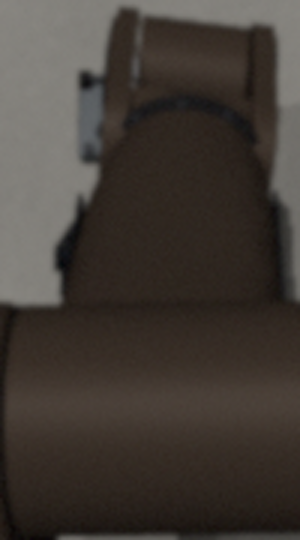

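```bash
python3 - <<'E'
from h import *
crop('w10',325,85,375,155,'c22',8)
L=load('w10');print(at_z(L,348.5,119.5,12),at_z(L,298,66.5,12))
crop('s10',315,210,395,290,'c23',8)
E
```

```text
[623.57570396 100.95370086  12.        ] [679.98578178 153.63159901  12.        ]
```

View pics/c22.png

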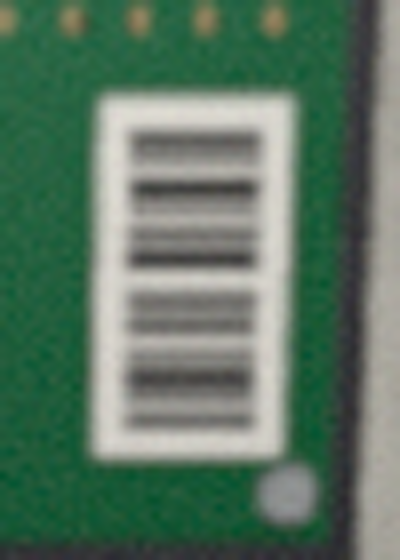

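View pics/c23.png

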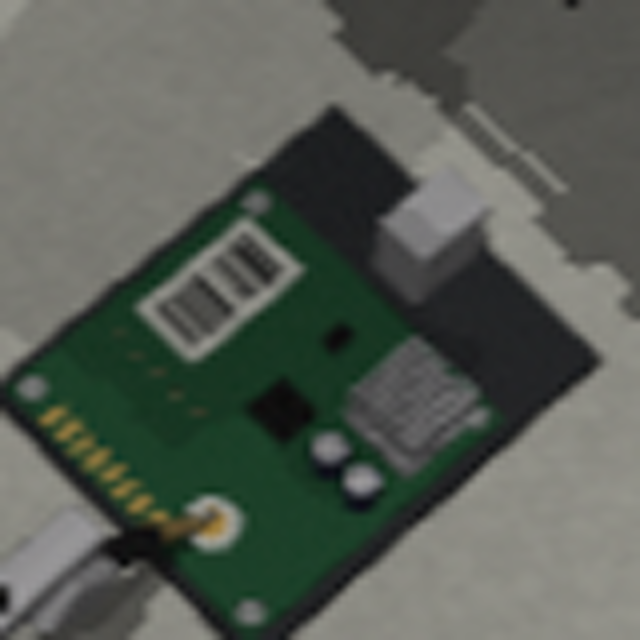

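Call:
move_arm --rows '[{"tx":0.0,"ty":0.08,"tz":0.06,"rx":0,"ry":0,"rz":0,"grip":0},{"tx":0,"ty":0,"tz":0,"rx":0,"ry":0,"rz":0,"grip":0},{"tx":0,"ty":0,"tz":0,"rx":0,"ry":0,"rz":0,"grip":0},{"tx":0,"ty":0,"tz":0,"rx":0,"ry":0,"rz":0,"grip":0},{"tx":0,"ty":0,"tz":0,"rx":0,"ry":0,"rz":0,"grip":0},{"tx":0,"ty":0,"tz":0,"rx":0,"ry":0,"rz":0,"grip":0}]'

```text
t: 19.17
eef_pos: [528.7, 117.2, 145.2]
tcp_rot: [-2.531, 0.0, -1.745]
ft_force: [0.0, -0.1, -1.2]
opening: 0.457
```

```bash
python3 - <<'E'
from h import *
goal(); print(env.state()['qvel'].round(4)); print(env.job_done())
E
```

```text
t 19.17 pos [528.7 117.2 145.2] rot [-2.5308e+00  1.0000e-04 -1.7450e+00] j [0.021 0.853 1.399 0.165 1.837 1.728] F [ 0.  -0.1 -1.2] op 0.457
look [ 0.565 -0.099 -0.819] pitch 55.0 window [567.  110.5  93.1]
dist 99.5 ang err 0.5
world shift [0.5 0.3 0.9] tool shift cm [-0.03 -0.08 -0.05]
[-0.0022 -0.0018  0.0002 -0.0016 -0.0013  0.0003]
the job is handed in; nothing more can be done
None
```

The job is handed in, at about 19.2 s of the 54 s allowed. I have no verdict back; these are my own measurements.

**Carrier:** I gripped the block and slid the carrier flat until the pad lay under the needle. By the needle itself, its shadow and the scene camera, the pad centre is within about 0.5 mm of the tip. Pictures after the release and at the final pose show it has not moved.

**Scanner:** I drew the white scanner straight up out of its cradle and left the blue look-alike alone. It is held pitched 55° down at the label, with the window about 99.5 mm away and the aim about 0.5° off the label's middle. It had not slipped in the grip, and the wrist force stayed low at every reading.

**Surroundings:** The gripper and scanner never came near the bottle, tray, reel or screwdriver. In the last views the arm stood clear of the probe stand.

**Disagreements:**
- The cameras differed from each other by 2 to 5 mm in absolute position, and up to about 7 mm for the needle tip, so I worked from the wrist camera and relative offsets.
- The scene camera put the label about 3 mm from where the wrist camera did. I used the wrist position because it agreed with the carrier's geometry.

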